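# Cap the sample bottles and lay them in the packing tray

## Robot

A 6-joint arm with a two-finger parallel gripper is mounted at the origin on the work surface. World frame = base frame: x ahead of the robot, y to its left, z up, the work surface at z = 0. Lengths are in m, angles in rad, forces in N, time in s.
With the tool pointing down it reaches from about 0.25 to 0.725 m from the base axis. Payload 4 kg.
Tool frame: the origin (TCP) lies midway between the tips of the shut fingers; the grasp point (between the pads) lies 19 mm behind it; z points along the fingers, y is the line along which they close (so a half turn about z gives the same grasp; the last joint's range is limited). The gripper opens to 85 mm and grips with 20 to 120 N. Pads are 22 mm wide; open, the fingers measure 114 mm over their backs; the gripper's body (76 mm by 85 mm) begins 54 mm behind the grasp point. The pads swing forward as they close: fully open they stand 13 mm farther back than shut.
Start: joints at [-1.134, 0.241, 0.005, 1.335, 0, 1.571], TCP at [0.212, -0.453, 0.231] pointing down, gripper open.
Joint ranges: [-2.72, 2.72], [-1.05, 1.87], [-1.09, 1.28], [-1.99, 2.15], [-1.42, 1.44], [-3.14, 3.14]. Speed limits (rad/s): [2.79, 2.79, 3.14, 3.14, 3.14, 3.14].

## Interface

Orientations are given as a unit quaternion [w, x, y, z].
In Python, from station import sensors, imaging, ctrl gives the robot as it stands.
- The arm moves only by the tool jog_arm, never from a script. Its arguments are lists of equal length, an entry for each row: "travel": the shift along the world's x, y, z in mm, a list of three; "rot": the turn, a rotation vector about the world's x, y, z in rad, a list of three; "claw": the opening, from -1 (shut) to 1 (fully open). In form: {"travel": [[x, y, z], ...], "rot": [[rx, ry, rz], ...], "claw": [claw, ...]}. A call has 1 to 8 rows; each row is the pose to reach, as a shift and turn from the pose commanded when the call began; what a row does not reach only later rows make up. A row lasts 1/8 s, in which the tool goes at most 62.5 mm and 10.7 degrees, less where a joint would pass 70% of its speed; a pose out of reach is approached as far as the arm can. A call with a gripper value outside its range is refused whole. The fingers move at their own pace and stop on an object; "grip_force" is the grip in N (left out, the last holds). Time passes only in rows, so rows that repeat a pose let the fingers close. It gives the time, the measured TCP pose, the force, the opening and the grip force at its end, in the units of the state.
- sensors.get_state(): the state, without advancing time (a new reading comes with each control period).
- imaging.camera(name): name is "scene" or "side" or "wrist"; returns (picture, depth): 400x640x3 uint8, red, green, blue; 400x640 float32, m along the optical axis (not along the pixel's ray), 0 where there is no reading.
- imaging.get_calibration(name): a dict with "intrinsics" (3x3 intrinsics, pixels), "D" ([k1, k2, p1, p2, k3] as OpenCV has them; the pictures are not rectified), "view" (4x4, takes a point from world to camera coordinates). Camera axes: x right, y up, looking along -z (the intrinsics and any distortion apply to the point x, -y, -z); pixel columns grow to the right and rows downward; lengths in m; the calibration is good to about 2 mm. A picture is of the moment at which its call begins: read the wrist's pose just before it. get_calibration takes no time and is no camera call; for the wrist camera it gives the pose at the moment of the call.
- ctrl.sign_off(): hands the job in; it is judged then, once.
Trained networks look in the newest picture that a camera, given by its name, has taken for a name from the list of things; names that differ only in an ending like _2 or _b are one class to them, and where a whole thing is asked for, a point or a joint stands for the part that bears it (a point fixed in the world has none). Each returns a list of dicts, best first, with "confidence" (0 to 1); they miss things now and then, are a little off and sometimes report something else, mostly with a low value. They report only what shows in the picture. A call takes as long as a camera call. They do not tell look-alikes from the thing itself.
- imaging.recognise(camera, label): "location" ([x, y, z] in m, in world coordinates, good to about 4 mm: the middle of the surface that is visible of it).
The state is a dict: "t": time; "q": joint angles; "qvel": joint speeds; "tau": joint torques, N m; "position": TCP position; "eef_rot": TCP orientation; "ft_force": force on the tool from outside, world axes, zero at the start; "moment": the same for the moment, N m; "gripper_width": finger opening in m; "finger_force": force on a finger pad.
Only numpy, scipy, OpenCV 4.12 (cv2) and the standard library are available. Lean on these libraries where they do the work, as an engineer would, in place of code of your own. Each camera call takes 0.05 s, during which the arm holds its last target. There are 200 camera calls.

## Task

Close every green bottle standing in the rack with a red cap: set the cap on, turn it back until the thread drops into place, then screw it forward until it is fully home. Once all the bottles in the rack are closed, lay each of them on its side in a cradle of the packing tray, one bottle to a cradle, setting the glass down gently. Put the caps left over flat into the low blue tray, and leave the other things on the desk where they are.

Things in the scene. Friction and masses are not known exactly. Their poses are not given: they have to be found in the camera images.
- rack: Fixed grey bottle rack, 90 mm (its x) by 345 mm (its y), 18 mm high. Origin at the centre of its underside. Three square pockets at y = -115, 0, +115 mm, 59 mm wide, floor 6 mm above the desk, keep the bottles from turning. It may stand on either side of the desk.
- tray: Fixed cardboard packing tray, 350 mm along its y, x from -60 to +68 mm, floor 16 mm above the desk; origin under its middle at desk height. Three cradles at y = -115, 0, +115 mm, lying along x: a 14 mm high end lip with inner face at x = -52.5 mm, and two pairs of foam cheeks 18 mm high, 59 to 66 mm apart (flared), at x = -48..-30 and +32..+50 mm; open for fingers between.
- bottleA: Green glass bottle, body 56 mm square, 70 mm high to the shoulder, then a round neck (45 mm over the thread) up to 97 mm; 0.2 kg. Stands in the rack; may be absent. Origin at the centre of its underside, z up the neck, x and y square to its faces. Neck ridges descend clockwise from above; between them are four 36 degree gaps, one over each face (x, y, -x, -y), to let a cap's lugs in.
- bottleA_seat (a point): Point on the axis of bottleA, 73 mm above its underside: a fully screwed-on cap has its origin here. A cap riding on top of the ridges sits 9 to 15 mm higher, one that has just dropped into the gaps 3 to 6 mm higher; screwing it forward lowers it about 0.064 mm a degree.
- bottleA_mid (a point): Point on the axis of bottleA, 50 mm above its underside: the middle of the closed bottle (103 mm long with its cap).
- bottleB: Green glass bottle, body 56 mm square, 70 mm high to the shoulder, then a round neck (45 mm over the thread) up to 97 mm; 0.2 kg. Stands in the rack; may be absent. Origin at the centre of its underside, z up the neck, x and y square to its faces. Neck ridges descend clockwise from above; between them are four 36 degree gaps, one over each face (x, y, -x, -y), to let a cap's lugs in.
- bottleB_seat (a point): Point on the axis of bottleB, 73 mm above its underside: a fully screwed-on cap has its origin here. A cap riding on top of the ridges sits 9 to 15 mm higher, one that has just dropped into the gaps 3 to 6 mm higher; screwing it forward lowers it about 0.064 mm a degree.
- bottleB_mid (a point): Point on the axis of bottleB, 50 mm above its underside: the middle of the closed bottle (103 mm long with its cap).
- bottleC: Green glass bottle, body 56 mm square, 70 mm high to the shoulder, then a round neck (45 mm over the thread) up to 97 mm; 0.2 kg. Stands in the rack; may be absent. Origin at the centre of its underside, z up the neck, x and y square to its faces. Neck ridges descend clockwise from above; between them are four 36 degree gaps, one over each face (x, y, -x, -y), to let a cap's lugs in.
- bottleC_seat (a point): Point on the axis of bottleC, 73 mm above its underside: a fully screwed-on cap has its origin here. A cap riding on top of the ridges sits 9 to 15 mm higher, one that has just dropped into the gaps 3 to 6 mm higher; screwing it forward lowers it about 0.064 mm a degree.
- bottleC_mid (a point): Point on the axis of bottleC, 50 mm above its underside: the middle of the closed bottle (103 mm long with its cap).
- capA: Red 8-sided screw cap, 56 mm across flats, 30 mm high, 30 g, lying open side down; all alike. Origin at the centre of its underside. Four lugs inside on its +x, +y, -x, -y flats, under white dashes. Set on at random it rides on the ridges; turned back (counterclockwise) up to 70 degrees it drops 6 to 8 mm into the gaps and meets a stop, then screws 65 degrees clockwise to a stop.
- capB: Red 8-sided screw cap, 56 mm across flats, 30 mm high, 30 g, lying open side down; all alike. Origin at the centre of its underside. Four lugs inside on its +x, +y, -x, -y flats, under white dashes. Set on at random it rides on the ridges; turned back (counterclockwise) up to 70 degrees it drops 6 to 8 mm into the gaps and meets a stop, then screws 65 degrees clockwise to a stop.
- capC: Red 8-sided screw cap, 56 mm across flats, 30 mm high, 30 g, lying open side down; all alike. Origin at the centre of its underside. Four lugs inside on its +x, +y, -x, -y flats, under white dashes. Set on at random it rides on the ridges; turned back (counterclockwise) up to 70 degrees it drops 6 to 8 mm into the gaps and meets a stop, then screws 65 degrees clockwise to a stop.
- capD: Red 8-sided screw cap, 56 mm across flats, 30 mm high, 30 g, lying open side down; all alike. Origin at the centre of its underside. Four lugs inside on its +x, +y, -x, -y flats, under white dashes. Set on at random it rides on the ridges; turned back (counterclockwise) up to 70 degrees it drops 6 to 8 mm into the gaps and meets a stop, then screws 65 degrees clockwise to a stop.
- dish: Fixed low blue tray for left-over caps, 155 mm (its x) by 95 mm (its y), floor 3 mm above the desk, rim 6 mm high and 4 mm thick. Origin at the centre of its underside. Two caps fit side by side along its x.
- cradle1 (a point): Middle of cradle 1 of the tray, 44 mm above the desk: the middle of a closed bottle lying there is at this point (28 mm above the cradle floor). x runs along the cradle (away from the end lip), z up.
- cradle2 (a point): Middle of cradle 2 of the tray, 44 mm above the desk: the middle of a closed bottle lying there is at this point (28 mm above the cradle floor). x runs along the cradle (away from the end lip), z up.
- cradle3 (a point): Middle of cradle 3 of the tray, 44 mm above the desk: the middle of a closed bottle lying there is at this point (28 mm above the cradle floor). x runs along the cradle (away from the end lip), z up.
- tape: Bystander: roll of packing tape lying flat, 92 mm across, 40 mm high. Origin at the centre of its underside.
- stapler: Bystander: stapler, 130 x 34 x 45 mm. Origin at the centre of its underside.
- notes: Bystander: yellow block of notes, 75 x 75 x 18 mm. Origin at the centre of its underside.
- scanner: Bystander: black handheld stock scanner lying, 70 x 160 x 22 mm. Origin at the centre of its underside.
- mug: Bystander: white mug, 80 mm wide, 90 mm high. Origin at the centre of its underside.
Things that resemble listed ones, but are neither listed nor needed, are in the scene too. What is shaped like the bottleC but grey or orange is not meant.

How it is judged:
By the outcome, as a careful person would: the job done as asked, in the order asked, and still so for the second after the job is handed in, with the robot touching nothing.
Of bottleA, bottleB, bottleC only 2 to 3 are there at a start; the rules pass over those that are not, and their reading is None.
At some moment in a run one of capA, capB, capC, capD may be knocked a few centimetres aside while the robot is not near it.
It also fails if it takes over 210 s, if anything falls off the work surface, if the arm or the gripper's body presses on something with over 40 N, if the wrist force passes 120 N, or if a joint passes its speed limit or range.

## Working session

There is one attempt and no reset: what is moved stays moved. The work goes in short steps, Python scripts to look and compute and a tool call to move; the robot and the scene stay as the last step left them, time stands still between calls to the robot, and variables do not carry over. Pictures are saved under pics/ and viewed, at most 14 in all, crops included, and the job is handed in when it is done.

Besides the shell and the picture viewer there is one more tool, called after "Request:" as name(argument=value, ...) on one line, values as JSON. jog_arm: Moves the arm, as the interface text tells. Its arguments: {"type":"object","properties":{"travel":{"type":"array"},"rot":{"type":"array"},"claw":{"type":"array"},"grip_force":{"type":"number"}},"required":["travel","rot","claw"]}

```bash
ls; mkdir -p pics; cat > h.py <<'E'
import numpy as np, cv2
from station import sensors, imaging, ctrl
def shot(n):
    c=imaging.get_calibration(n); p,d=imaging.camera(n); return p,d,c
def world(d,c):
    K=np.array(c["intrinsics"]);D=np.array(c["D"],float);V=np.array(c["view"])
    h,w=d.shape; u,v=np.meshgrid(np.arange(w),np.arange(h))
    n=cv2.undistortPoints(np.stack([u,v],-1).reshape(-1,1,2).astype(np.float64),K,D).reshape(h,w,2)
    P=np.stack([n[...,0]*d,-n[...,1]*d,-d,np.ones_like(d)],-1)
    W=P@np.linalg.inv(V).T
    W=W[...,:3]; W[d<=0]=np.nan; return W
def proj(X,c):
    V=np.array(c["view"]);p=(V@np.append(X,1))[:3];p=np.array([p[0],-p[1],-p[2]])
    return cv2.projectPoints(p.reshape(1,1,3),np.zeros(3),np.zeros(3),np.array(c["intrinsics"]),np.array(c["D"],float))[0].ravel()
E
python3 - <<'E'
from h import *
for n in ["scene","side"]:
    p,d,c=shot(n); cv2.imwrite(f"pics/{n}0.png",p[...,::-1]); np.savez(f"{n}0.npz",p=p,d=d)
    V=np.array(c["view"]); print(n,(-V[:3,:3].T@V[:3,3]).round(3))
    for l in ["rack","tray","bottleA","capA","dish","mug","tape","stapler","scanner","notes"]:
        for r in imaging.recognise(n,l):
            if r["confidence"]>.25: print(l,round(r["confidence"],2),np.round(r["location"],3),proj(r["location"],c).round())
print(sensors.get_state())
E
```

```text
pics
scene [ 0.812 -0.363  0.835]
rack 0.87 [ 0.479 -0.292  0.013] [229. 285.]
rack 0.75 [ 0.476 -0.148  0.078] [271. 230.]
tray 0.96 [0.473 0.245 0.019] [371. 148.]
tray 0.7 [ 0.478 -0.146  0.077] [272. 230.]
tray 0.37 [ 0.637 -0.205  0.028] [305. 301.]
tray 0.3 [0.637 0.2   0.03 ] [410. 188.]
bottleA 0.83 [ 0.478 -0.372  0.078] [193. 302.]
capA 0.69 [ 0.638 -0.064  0.03 ] [346. 257.]
dish 0.69 [ 0.466 -0.003  0.006] [310. 204.]
mug 0.72 [ 0.764 -0.193  0.025] [352. 338.]
tape 0.77 [0.774 0.052 0.04 ] [423. 258.]
tape 0.63 [ 0.467 -0.     0.004] [311. 204.]
stapler 0.7 [ 0.78  -0.077  0.041] [392. 300.]
stapler 0.63 [0.467 0.243 0.022] [369. 147.]
scanner 0.63 [ 0.658 -0.39   0.025] [249. 377.]
notes 0.89 [0.768 0.174 0.018] [446. 227.]
side [-0.244  0.736  0.703]
rack 0.77 [ 0.428 -0.182  0.021] [374. 194.]
tray 0.92 [0.452 0.294 0.017] [222. 275.]
bottleA 0.61 [ 0.449 -0.351  0.059] [407. 158.]
capA 0.82 [ 0.626 -0.052  0.028] [287. 182.]
dish 0.71 [0.754 0.07  0.043] [221. 177.]
mug 0.88 [ 0.742 -0.177  0.058] [291. 145.]
tape 0.6 [0.755 0.073 0.041] [220. 178.]
stapler 0.94 [ 0.
[... 242 characters left out ...]
0.064] [354. 185.]
{'t': 1.1, 'q': array([-1.13402098e+00,  2.40575176e-01,  5.03609762e-03,  1.33518289e+00,
        1.98076620e-05,  1.57077912e+00]), 'qvel': array([-0.00017801,  0.00166234,  0.00224895,  0.00122396, -0.00122156,
       -0.00053852]), 'tau': array([ 4.53615803e-04, -3.72219086e+01,  2.52696401e+01,  1.12893267e-03,
        4.06484958e-05, -1.36128983e-05]), 'position': array([ 0.21152558, -0.45307968,  0.23133268]), 'eef_rot': array([3.41508397e-05, 9.76246174e-01, 2.16664271e-01, 1.77234580e-05]), 'ft_force': array([ 0.00826779, -0.81495289, -0.35589063]), 'moment': array([ 0.00737461, -0.03430941,  0.02011819]), 'finger_force': 0.0, 'gripper_width': 0.08519408026218428}
```

View pics/scene0.png

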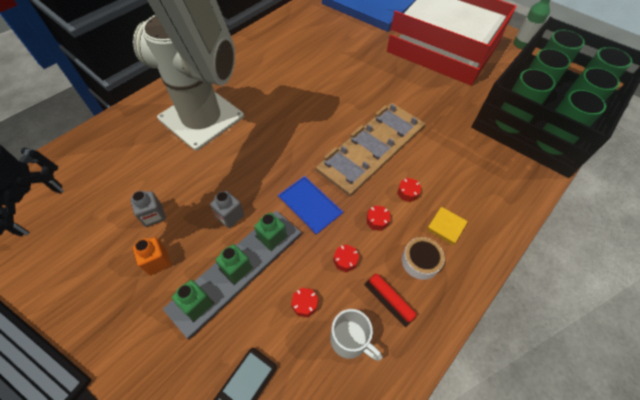

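View pics/side0.png

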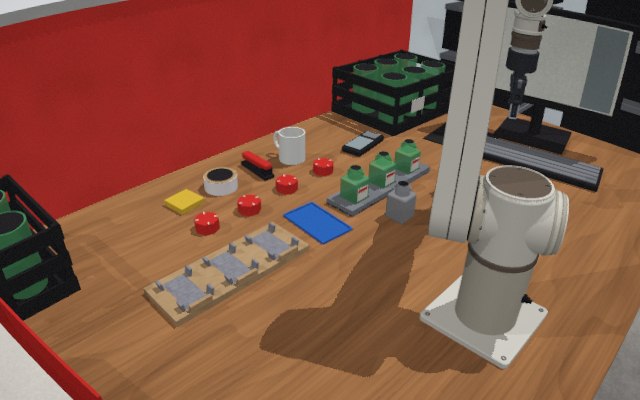

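Three green bottles stand in the rack at (193,302), (233,262) and (271,230). The grey ones at (147,207) and (227,207) and the orange one at (150,255) stand outside it and aren't wanted. The four red caps are at (410,188), (378,216), (346,257) and (305,301), the dish at (310,204) and the tray at (371,148). The red object at (390,298) is the stapler.

```bash
cat >> h.py <<'E'
def blobs(m,W,amin=40):
    n,l,s,_=cv2.connectedComponentsWithStats(m.astype(np.uint8))
    for i in range(1,n):
        if s[i,4]<amin: continue
        yield W[l==i],s[i]
def rect(P):
    (c,s,a)=cv2.minAreaRect((P[:,:2]*1000).astype(np.float32)); return np.round(c,1),np.round(s,1),round(a,1)
E
python3 - <<'E'
from h import *
for n in ["scene","side"]:
    f=np.load(n+"0.npz");p,d=f["p"].astype(int),f["d"];c=imaging.get_calibration(n);W=world(d,c);Z=W[...,2]
    R,G,B=p[...,0],p[...,1],p[...,2]
    red=(R>110)&(R>1.8*G)&(Z>.022)&(Z<.036)&(W[...,0]<.73)&(W[...,0]>.5)
    for P,s in blobs(red|((R>140)&(G>140)&(B>140)&(Z>.022)&(Z<.036)&(W[...,0]<.7)&(abs(W[...,1])<.3)),W): print(n,"cap",rect(P),P.mean(0).round(4),len(P))
    blue=(B>1.6*R)&(B>1.5*G)&(B>70)&(W[...,0]<.6)&(Z<.03)&(Z>-.02)&(abs(W[...,1])<.3)
    for P,s in blobs(blue,W,300): print(n,"dish",rect(P),P[:,2].mean())
    gr=(G>1.3*R)&(G>1.15*B)&(W[...,0]<.6)&(W[...,0]>.35)&(W[...,1]<.1)&(Z>.03)
    for P,s in blobs(gr,W,60): print(n,"bottle",rect(P),"neck",rect(P[P[:,2]>.088]) if (P[:,2]>.088).sum()>5 else None,np.percentile(P[:,2],[5,50,99]).round(3))
    rk=(W[...,0]<.56)&(W[...,0]>.4)&(W[...,1]<-.0)&(W[...,1]>-.47)&(Z>.012)&(Z<.022)
    for P,s in blobs(rk,W,150): print(n,"rack",rect(P),np.median(P[:,2]))
    tr=(W[...,0]<.58)&(W[...,0]>.36)&(W[...,1]>.04)&(W[...,1]<.48)&(Z>.008)&(Z<.05)
    for P,s in blobs(tr,W,300): print(n,"tray",rect(P),np.median(P[:,2]))
f=np.load("scene0.npz");cr=f["p"][95:200,305:430];cv2.imwrite("pics/tray.png",cv2.resize(cr,None,fx=5,fy=5,interpolation=cv2.INTER_CUBIC)[...,::-1])
E
```

```text
scene cap (array([522. , 695.4]), array([42.8,  7.2]), 6.5) [0.5209 0.6951 0.029 ] 49
scene cap (array([634.9, 205.4]), array([55.7, 58.7]), 24.9) [0.636  0.2029 0.0305] 334
scene cap (array([626.3,  79.9]), array([56.1, 57.5]), 35.6) [0.627  0.0783 0.0305] 376
scene cap (array([635.9, -59.6]), array([55.7, 56.1]), 19.2) [ 0.6369 -0.0613  0.0304] 440
scene cap (array([ 636.1, -204.1]), array([55.6, 58.2]), 34.9) [ 0.6367 -0.205   0.0295] 539
scene dish (array([463.8,  -2.1]), array([ 94.2, 155. ]), 84.4) 0.004407780603329887
scene bottle (array([ 465.1, -140.4]), array([54.5, 52.8]), 87.3) neck (array([ 467.1, -140.7]), array([43.3, 36. ]), 70.7) [0.037 0.076 0.105]
scene bottle (array([ 464.1, -255.5]), array([54.9, 56.9]), 2.3) neck (array([ 461. , -253.8]), array([42.9, 42.1]), 85.6) [0.037 0.076 0.105]
scene bottle (array([ 460.4, -370.4]), array([54.9, 54.1]), 89.4) neck (array([ 459.7, -371.1]), array([40.6, 41.3]), 2.8) [0.039 0.075 0.104]
scene rack (array([ 460.9, -254.7]), array([347.9,  94.2]), 88.6) 0.017946811347928915
scene tray (array([465.1, 265.7]), array([355.8, 131.2]), 89.0) 0.017843320319472555
side cap (array([ 634.2, -201.8]), array([58. , 56.7]), 7.4) [ 0.6327 -0.1986  0.0284] 176
side cap (array([634.9, -58.7]), array([55.7, 61. ]), 22.5) [ 0.632  -0.0556  0.0287] 217
side cap (array([624.7,  81.2]), array([53.8, 61.2]), 34.2) [0.622  0.0834 0.0287] 248
side cap (array([633.9, 205.3]), array([55.6, 59.3]), 64.9) [0.6308 0.2082 0.0301] 306
side dish (array([463.6,  -3.7]), array([105.7, 158.8]), 84.3) 0.00291953463138749
side bottle (array([ 459. , -249.6]), array([285.5,  58.9]), 89.4) neck (array([ 458. , -248.1]), array([259.6,  40.5]), 89.6) [0.035 0.071 0.103]
side rack (array([ 460.3, -254.6]), array([351.1,  95.1]), 89.0) 0.017368690946940157
side tray (array([465.7, 264.1]), array([352.7, 134.4]), 89.0) 0.016931579295922483
```

View pics/tray.png

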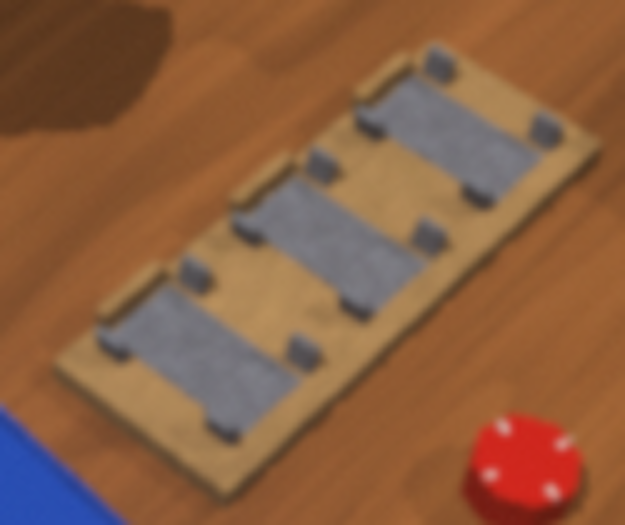

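The wood end lips of the cradles (crop (130,290), (262,180), (385,78)) are on the side nearest the robot, so tray +x is world +x and the necks point away from the robot.

```bash
python3 - <<'E'
from h import *
f=np.load("scene0.npz");p,d=f["p"].astype(int),f["d"];c=imaging.get_calibration("scene");W=world(d,c);Z=W[...,2]
m=(W[...,0]<.43)&(W[...,0]>.2)&(W[...,1]<0.05)&(W[...,1]>-.45)&(Z>.03)&(Z<.12)
for P,s in blobs(m,W,60): print("obst",rect(P),P[:,2].max())
R,G,B=p[...,0],p[...,1],p[...,2]
for cx,cy in [(.6349,.2054),(.6255,.0803),(.6354,-.0594),(.6355,-.2035)]:
    m=(np.hypot(W[...,0]-cx,W[...,1]-cy)<.029)&(Z>.026)&(G>R*.55)&(R>120)
    a=[]
    for P,s in blobs(m,W,3):
        q=P.mean(0); a.append((round(np.degrees(np.arctan2(q[1]-cy,q[0]-cx))%90,1),len(P),round(np.hypot(q[0]-cx,q[1]-cy)*1000)))
    print(cx,cy,a)
w=imaging.get_calibration("wrist");V=np.array(w["view"]);print("wcam",(-V[:3,:3].T@V[:3,3]).round(3),"look",-V[2,:3].round(3),"up",V[1,:3].round(3),w["intrinsics"])
E
```

```text
obst (array([ 336.4, -168.9]), array([56.7, 55.8]), 89.4) 0.10168954553191423
obst (array([ 209.8, -308.3]), array([58.9, 21. ]), 87.2) 0.10059841034488914
obst (array([ 304.8, -371.1]), array([56.2, 54.4]), 70.7) 0.10107727507056963
0.6349 0.2054 [(np.float64(68.4), 5, 25), (np.float64(66.9), 5, 23), (np.float64(70.5), 3, 25), (np.float64(63.2), 3, 23)]
0.6255 0.0803 [(np.float64(82.4), 6, 24), (np.float64(80.3), 6, 24), (np.float64(81.1), 3, 23), (np.float64(78.2), 6, 24)]
0.6354 -0.0594 [(np.float64(67.1), 8, 23), (np.float64(62.1), 6, 25), (np.float64(65.9), 5, 24), (np.float64(61.6), 4, 26)]
0.6355 -0.2035 [(np.float64(80.1), 6, 24), (np.float64(78.6), 7, 23), (np.float64(76.8), 8, 24), (np.float64(75.4), 7, 23)]
wcam [ 0.281 -0.42   0.375] look [-0.275 -0.129 -0.953] up [ 0.864  0.402 -0.304] [[300.92137973   0.         315.41524111]
 [  0.         300.92137973 196.35778417]
 [  0.           0.           1.        ]]
```

Request:
jog_arm(travel=[[50,46,0],[100,92,0],[150,138,0],[200,184,0],[250,230,0],[300,276,0],[350,322,0],[400,370,0]], rot=[[0,0,0.08],[0,0,0.17],[0,0,0.26],[0,0,0.35],[0,0,0.44],[0,0,0.53],[0,0,0.62],[0,0,0.681]], claw=[1,1,1,1,1,1,1,1])

```text
t: 2.1
position: [0.5803, -0.1123, 0.2314]
eef_rot: [0.0, 0.847, 0.531, 0.0]
ft_force: [0.8, -0.2, -0.3]
gripper_width: 0.0857
finger_force: 0.0
```

Request:
jog_arm(travel=[[24,24,-20],[24,24,-20],[24,24,-20]], rot=[[0,0,0],[0,0,0],[0,0,0]], claw=[1,1,1])

```text
t: 2.48
position: [0.6025, -0.0902, 0.2112]
eef_rot: [-0.0, 0.848, 0.53, -0.0]
ft_force: [-0.5, -0.4, 0.3]
gripper_width: 0.0854
finger_force: 0.0
```

```bash
cat >> h.py <<'E'
from scipy.spatial.transform import Rotation as Ro
def tcp():
    s=sensors.get_state(); q=s["eef_rot"]; M=Ro.from_quat([q[1],q[2],q[3],q[0]]).as_matrix()
    print("t",round(s["t"],2),"pos",(s["position"]*1000).round(1),"closing",np.degrees(np.arctan2(M[1,1],M[0,1])).round(1),"toolz",M[:,2].round(3),"w",round(s["gripper_width"]*1000,1),"F",s["ft_force"].round(1),"M",s["moment"].round(2),"q",s["q"].round(2)); return s
def redcaps(n,p,W,zlo=.022,zhi=.036,bx=(.5,.72),by=(-.35,.35)):
    "caps standing on something: centre and dash angle mod 90"
    p=p.astype(int);R,G,B=p[...,0],p[...,1],p[...,2];Z=W[...,2]
    m=(Z>zlo)&(Z<zhi)&(W[...,0]>bx[0])&(W[...,0]<bx[1])&(W[...,1]>by[0])&(W[...,1]<by[1])
    wh=(G>.55*R)&(R>120)
    for P,s in blobs(m&(((R>80)&(R>1.8*G))|wh),W,150):
        c,sz,_=rect(P)
        if min(sz)<40: continue
        c=np.array(c)/1000; mm=m&wh&(np.hypot(W[...,0]-c[0],W[...,1]-c[1])<.029)
        a=np.arctan2(W[mm][:,1]-c[1],W[mm][:,0]-c[0])
        ang=np.degrees(np.angle(np.exp(4j*a).mean()))/4
        print(n,"cap",(c*1000).round(1),"size",sz,"top",np.median(P[:,2]).round(4),"dash",round(ang,1),"n",mm.sum(),"R",round(abs(np.exp(4j*a).mean()),2))
E
python3 - <<'E'
from h import *
tcp(); p,d,c=shot("wrist"); cv2.imwrite("pics/w1.png",p[...,::-1]); redcaps("wrist",p,world(d,c))
E
```

```text
t 2.48 pos [602.5 -90.2 211.2] closing -26.0 toolz [-0.001 -0.    -1.   ] w 85.4 F [-0.5 -0.4  0.3] M [-0.   -0.01 -0.03] q [-0.15  0.47  0.28  1.39 -0.    1.88]
wrist cap [636.2 -61.2] size [56.  55.2] top 0.0307 dash -25.2 n 141 R 0.97
wrist cap [ 635.5 -204.5] size [56.3 56.5] top 0.0307 dash -11.9 n 118 R 0.97
```

View pics/w1.png

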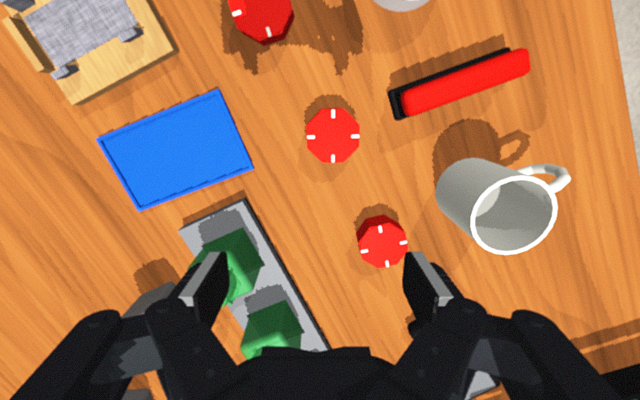

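The wrist picture shows the cap at (333,135) with four white dashes, another at (383,242), and the stapler and mug clear of the grasp. I'm taking the (333,135) cap.

Request:
jog_arm(travel=[[33,29,-20],[33,29,-60],[33,29,-100],[33,29,-140],[33,29,-180],[33,29,-200],[33,29,-208],[33,29,-208]], rot=[[0,0,0.01],[0,0,0.01],[0,0,0.01],[0,0,0.01],[0,0,0.01],[0,0,0.01],[0,0,0.01],[0,0,0.01]], claw=[1,1,1,1,1,1,1,1])

```text
t: 3.52
position: [0.636, -0.0619, 0.004]
eef_rot: [0.0, 0.846, 0.534, 0.0]
ft_force: [0.8, 0.3, 0.4]
gripper_width: 0.0856
finger_force: 0.0
```

Request:
jog_arm(travel=[[0,0,0],[0,0,0],[0,0,0],[0,0,0]], rot=[[0,0,0],[0,0,0],[0,0,0],[0,0,0]], claw=[-0.5,-1,-1,-1], grip_force=50)

```text
t: 4.03
position: [0.6373, -0.0611, 0.0052]
eef_rot: [0.001, 0.845, 0.534, 0.001]
ft_force: [0.4, -1.2, 7.1]
gripper_width: 0.0551
finger_force: 54.0
```

```bash
python3 - <<'E'
from h import *
tcp()
E
```

```text
t 4.03 pos [637.3 -61.1   5.2] closing -25.4 toolz [ 0.003 -0.001 -1.   ] w 55.1 F [ 0.4 -1.2  7.1] M [-0.07  0.15 -0.  ] q [-0.1   0.68  0.08  0.97 -0.    1.92]
```

Request:
jog_arm(travel=[[0,0,40],[0,0,80],[-10,-10,120],[-40,-44,150],[-70,-77,150],[-100,-110,150],[-130,-143,150],[-155,-170,150]], rot=[[0,0,0],[0,0,0],[0,0,0],[0,0,0],[0,0,0],[0,0,0],[0,0,0],[0,0,0]], claw=[-1,-1,-1,-1,-1,-1,-1,-1])

```text
t: 5.03
position: [0.4795, -0.2319, 0.1534]
eef_rot: [0.0, 0.845, 0.534, -0.0]
ft_force: [-0.2, 0.4, -1.2]
gripper_width: 0.0548
finger_force: 53.4
```

Request:
jog_arm(travel=[[-20,-24,0],[-20,-24,0],[-20,-24,0]], rot=[[0,0,0],[0,0,0],[0,0,0]], claw=[-1,-1,-1])

```text
t: 5.4
position: [0.4612, -0.2546, 0.1534]
eef_rot: [-0.0, 0.845, 0.534, 0.0]
ft_force: [0.5, 0.2, -0.3]
gripper_width: 0.0546
finger_force: 53.4
```

```bash
cat >> h.py <<'E'
def necks(n,p,W,z0=.09,z1=.112):
    Z=W[...,2];m=(Z>z0)&(Z<z1)&(W[...,0]>.4)&(W[...,0]<.53)&(W[...,1]<-.09)&(W[...,1]>-.42)
    for P,s in blobs(m,W,40):
        c,r=cv2.minEnclosingCircle((P[:,:2]*1000).astype(np.float32)); print(n,"neck",np.round(c,1),"r",round(r,1),"ztop",np.percentile(P[:,2],90).round(4),len(P))
E
python3 - <<'E'
from h import *
tcp(); 
for n in ("wrist","scene"):
    p,d,c=shot(n); W=world(d,c); necks(n,p,W)
    cv2.imwrite(f"pics/{n}2.png",p[...,::-1])
E
```

```text
t 5.4 pos [ 461.2 -254.6  153.4] closing -25.4 toolz [ 0.  0. -1.] w 54.6 F [ 0.5  0.2 -0.3] M [-0.02 -0.08  0.04] q [-0.5   0.34 -0.07  1.16  0.    1.51]
wrist neck [ 462.8 -140.4] r 23.1 ztop 0.1048 3866
wrist neck [ 462.3 -245. ] r 19.9 ztop 0.1033 661
wrist neck [ 453.3 -362.9] r 21.1 ztop 0.1045 1036
scene neck [ 462.  -140.1] r 23.2 ztop 0.1052 240
scene neck [ 468.7 -253.9] r 20.9 ztop 0.1042 135
scene neck [ 458.2 -370.8] r 22.7 ztop 0.1042 301
```

View pics/wrist2.png

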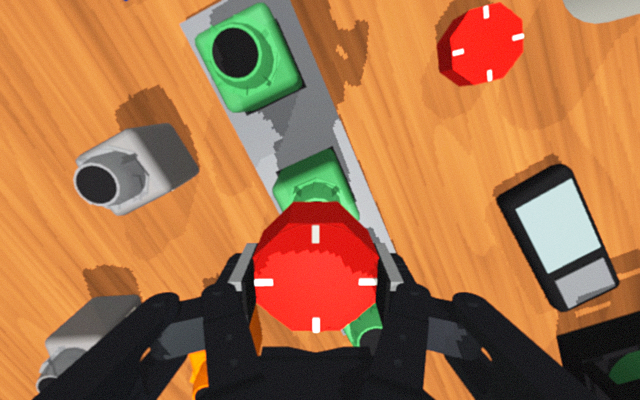

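Request:
jog_arm(travel=[[-1,-1,-20],[-1,-1,-35],[-1,-1,-42],[-1,-1,-47],[-1,-1,-51],[-1,-1,-54],[-1,-1,-57],[-1,-1,-57]], rot=[[0,0,0],[0,0,0],[0,0,0],[0,0,0],[0,0,0],[0,0,0],[0,0,0],[0,0,0]], claw=[-1,-1,-1,-1,-1,-1,-1,-1])

```text
t: 6.5
position: [0.4598, -0.2559, 0.0962]
eef_rot: [-0.0, 0.845, 0.534, -0.0]
ft_force: [0.2, 0.7, -0.1]
gripper_width: 0.0551
finger_force: 53.4
```

```bash
python3 - <<'E'
from h import *
tcp()
E
```

```text
t 6.5 pos [ 459.8 -255.9   96.2] closing -25.4 toolz [-0.  0. -1.] w 55.1 F [ 0.2  0.7 -0.1] M [-0.    0.01  0.02] q [-0.51  0.39 -0.15  1.03 -0.    1.51]
```

Request:
jog_arm(travel=[[0,0,-2],[0,0,-4],[0,0,-6],[0,0,-6]], rot=[[0,0,0],[0,0,0],[0,0,0],[0,0,0]], claw=[-1,-1,-1,-1])

```text
t: 7.0
position: [0.4606, -0.2561, 0.0938]
eef_rot: [0.001, 0.845, 0.535, 0.001]
ft_force: [-5.5, 3.1, 20.0]
gripper_width: 0.0547
finger_force: 56.0
```

```bash
python3 - <<'E'
from h import *
tcp()
E
```

```text
t 7.0 pos [ 460.6 -256.1   93.8] closing -25.4 toolz [ 0.003 -0.001 -1.   ] w 54.7 F [-5.5  3.1 20. ] M [0.87 1.19 0.07] q [-0.51  0.39 -0.16  1.02  0.    1.51]
```

Request:
jog_arm(travel=[[0,0,0],[0,0,0],[0,0,0],[0,0,0],[0,0,0],[0,0,0],[0,0,-1],[0,0,-1]], rot=[[0,0,0.09],[0,0,0.18],[0,0,0.27],[0,0,0.35],[0,0,0.42],[0,0,0.48],[0,0,0.54],[0,0,0.54]], claw=[-1,-1,-1,-1,-1,-1,-1,-1])

```text
t: 8.0
position: [0.4605, -0.2561, 0.0896]
eef_rot: [0.001, 0.672, 0.74, 0.0]
ft_force: [2.1, -0.1, 0.3]
gripper_width: 0.0551
finger_force: 53.5
```

```bash
python3 - <<'E'
from h import *
tcp()
E
```

```text
t 8.0 pos [ 460.5 -256.1   89.6] closing 5.5 toolz [ 0.001 -0.    -1.   ] w 55.1 F [ 2.1 -0.1  0.3] M [ 0.04 -0.22 -0.01] q [-0.51  0.4  -0.16  1.01  0.    0.97]
```

Request:
jog_arm(travel=[[0,0,-2],[0,0,-4],[0,0,-4],[0,0,-4],[0,0,-4],[0,0,-4]], rot=[[0,0,0],[0,0,0],[0,0,0.05],[0,0,0.1],[0,0,0.14],[0,0,0.14]], claw=[-1,-1,-1,-1,-1,-1])

```text
t: 8.75
position: [0.4617, -0.2562, 0.088]
eef_rot: [0.002, 0.619, 0.785, 0.001]
ft_force: [-0.3, 2.2, 13.0]
gripper_width: 0.0551
finger_force: 55.0
```

```bash
python3 - <<'E'
from h import *
tcp()
E
```

```text
t 8.75 pos [ 461.7 -256.2   88. ] closing 13.5 toolz [ 0.005 -0.001 -1.   ] w 55.1 F [-0.3  2.2 13. ] M [ 0.61  0.16 -0.53] q [-0.51  0.4  -0.17  1.    0.    0.83]
```

Request:
jog_arm(travel=[[0,0,0],[0,0,-0.6],[0,0,-1.2],[0,0,-1.8],[0,0,-2.4],[0,0,-3],[0,0,-3.6],[0,0,-4]], rot=[[0,0,-0.15],[0,0,-0.3],[0,0,-0.45],[0,0,-0.6],[0,0,-0.75],[0,0,-0.9],[0,0,-1.04],[0,0,-1.13]], claw=[-1,-1,-1,-1,-1,-1,-1,-1], grip_force=60)

```text
t: 9.75
position: [0.4609, -0.257, 0.0839]
eef_rot: [0.002, 0.944, 0.331, 0.001]
ft_force: [-2.8, 0.4, 13.2]
gripper_width: 0.0552
finger_force: 61.6
```

Request:
jog_arm(travel=[[0,0,0],[0,0,0],[0,0,0]], rot=[[0,0,-0.04],[0,0,-0.07],[0,0,-0.07]], claw=[-1,-1,-1])

```text
t: 10.12
position: [0.4612, -0.2569, 0.0838]
eef_rot: [0.002, 0.954, 0.299, 0.001]
ft_force: [-1.5, 1.3, 12.4]
gripper_width: 0.055
finger_force: 61.6
```

```bash
python3 - <<'E'
from h import *
tcp()
E
```

```text
t 10.12 pos [ 461.2 -256.9   83.8] closing -55.2 toolz [ 0.004 -0.003 -1.   ] w 55.0 F [-1.5  1.3 12.4] M [0.2  0.31 0.11] q [-0.51  0.4  -0.17  0.99 -0.    2.03]
```

Request:
jog_arm(travel=[[0,0,0],[0,0,0],[0,0,0],[0,0,0]], rot=[[0,0,-0.06],[0,0,-0.12],[0,0,-0.16],[0,0,-0.16]], claw=[-1,-1,-1,-1])

```text
t: 10.62
position: [0.4614, -0.256, 0.0837]
eef_rot: [0.001, 0.975, 0.223, 0.002]
ft_force: [-0.7, 2.4, 11.4]
gripper_width: 0.0548
finger_force: 61.7
```

```bash
python3 - <<'E'
from h import *
tcp()
E
```

```text
t 10.62 pos [ 461.4 -256.    83.7] closing -64.2 toolz [ 0.004 -0.001 -1.   ] w 54.8 F [-0.7  2.4 11.4] M [0.42 0.2  1.11] q [-0.51  0.4  -0.17  0.99  0.    2.18]
```

Request:
jog_arm(travel=[[0,0,2],[0,0,2],[0,0,2],[0,0,30],[0,0,70],[20,6,100],[55,16,120],[95,28,120]], rot=[[0,0,0],[0,0,0],[0,0,0],[0,0,0],[0,0,0],[0,0,0.17],[0,0,0.34],[0,0,0.51]], claw=[1,1,1,1,1,1,1,1])

```text
t: 11.62
position: [0.5566, -0.2285, 0.2036]
eef_rot: [0.002, 0.887, 0.463, 0.001]
ft_force: [0.7, 0.4, -0.5]
gripper_width: 0.0854
finger_force: 0.0
```

Request:
jog_arm(travel=[[25,8,0],[50,16,0],[70,23,0],[80,24,0],[80,24,0]], rot=[[0,0,0.17],[0,0,0.34],[0,0,0.4],[0,0,0.4],[0,0,0.4]], claw=[1,1,1,1,1])

```text
t: 12.25
position: [0.6349, -0.2039, 0.2005]
eef_rot: [-0.0, 0.778, 0.628, -0.0]
ft_force: [0.0, 0.1, -0.3]
gripper_width: 0.0857
finger_force: 0.0
```

```bash
python3 - <<'E'
from h import *
tcp()
for n in ("scene","side","wrist"):
    p,d,c=shot(n); W=world(d,c); redcaps(n,p,W); redcaps(n,p,W,.1,.13,(.4,.52),(-.42,-.1))
    if n=="scene": cv2.imwrite("pics/s3.png",p[...,::-1])
E
```

```text
t 12.25 pos [ 634.9 -203.9  200.5] closing -12.2 toolz [-0.001  0.    -1.   ] w 85.7 F [ 0.   0.1 -0.3] M [ 0.02 -0.02  0.  ] q [-0.31  0.6   0.47  1.44 -0.    1.47]
scene cap [634.9 205.4] size [55.8 57.4] top 0.0307 dash -22.4 n 15 R 0.98
scene cap [626.5  80. ] size [55.8 57. ] top 0.0307 dash -7.9 n 17 R 0.97
scene cap [ 637.  -205.8] size [55.6 57.6] top 0.0295 dash -13.4 n 22 R 0.94
scene cap [ 461.1 -255.9] size [58.4 57.9] top 0.1093 dash 28.4 n 26 R 0.89
side cap [ 634.8 -202.2] size [56.4 61.6] top 0.0287 dash -11.6 n 12 R 0.72
side cap [625.4  80.6] size [53.8 61.2] top 0.029 dash -9.1 n 14 R 0.79
side cap [634.3 207.3] size [57.5 58.2] top 0.0308 dash -21.9 n 20 R 0.92
side cap [ 457.7 -252.2] size [56.6 59.4] top 0.1082 dash 30.4 n 8 R 0.62
wrist cap [ 635.6 -204.8] size [56.9 55.7] top 0.0307 dash -12.2 n 133 R 0.98
wrist cap [ 458.4 -250.8] size [58.6 46.5] top 0.1094 dash 29.7 n 131 R 0.75
```

Cap top sits at 0.109 m, as it should when fully home. Next is the cap at (635,-204).

Request:
jog_arm(travel=[[1,-1,-40],[1,-1,-80],[1,-1,-120],[1,-1,-160],[1,-1,-185],[1,-1,-195],[1,-1,-195]], rot=[[0,0,0],[0,0,0],[0,0,0],[0,0,0],[0,0,0],[0,0,0],[0,0,0]], claw=[1,1,1,1,1,1,1])

```text
t: 13.28
position: [0.6354, -0.2052, 0.0063]
eef_rot: [-0.0, 0.778, 0.628, -0.0]
ft_force: [-0.2, -0.7, 0.2]
gripper_width: 0.0852
finger_force: 0.0
```

Request:
jog_arm(travel=[[0,0,0],[0,0,0],[0,0,0],[0,0,0]], rot=[[0,0,0],[0,0,0],[0,0,0],[0,0,0]], claw=[-0.5,-1,-1,-1], grip_force=60)

```text
t: 13.78
position: [0.6374, -0.2054, 0.0085]
eef_rot: [0.002, 0.778, 0.628, 0.001]
ft_force: [-0.4, -0.2, 6.3]
gripper_width: 0.0548
finger_force: 65.2
```

Request:
jog_arm(travel=[[0,0,40],[0,0,80],[-10,-10,120],[-45,-42,150],[-80,-75,150],[-115,-108,150],[-150,-140,150],[-175,-163,150]], rot=[[0,0,0],[0,0,0],[0,0,-0.1],[0,0,-0.2],[0,0,-0.24],[0,0,-0.24],[0,0,-0.24],[0,0,-0.24]], claw=[-1,-1,-1,-1,-1,-1,-1,-1])

```text
t: 14.78
position: [0.4591, -0.3691, 0.1565]
eef_rot: [0.0, 0.848, 0.53, -0.0]
ft_force: [0.2, -0.4, -0.4]
gripper_width: 0.0547
finger_force: 64.6
```

Request:
jog_arm(travel=[[-2,-2,0],[-2,-2,0],[-2,-2,0]], rot=[[0,0,0],[0,0,0],[0,0,0]], claw=[-1,-1,-1])

```text
t: 15.15
position: [0.4598, -0.3691, 0.1563]
eef_rot: [-0.0, 0.847, 0.531, 0.0]
ft_force: [-0.4, -0.4, 0.2]
gripper_width: 0.0544
finger_force: 64.6
```

```bash
python3 - <<'E'
from h import *
tcp()
E
```

```text
t 15.15 pos [ 459.8 -369.1  156.3] closing -25.9 toolz [ 0.  0. -1.] w 54.4 F [-0.4 -0.4  0.2] M [-0.01  0.   -0.01] q [-0.68  0.46  0.12  1.23  0.    1.35]
```

Request:
jog_arm(travel=[[-1.5,-1.5,-25],[-1.5,-1.5,-42],[-1.5,-1.5,-48],[-1.5,-1.5,-52],[-1.5,-1.5,-56],[-1.5,-1.5,-59],[-1.5,-1.5,-62],[-1.5,-1.5,-62]], rot=[[0,0,0],[0,0,0],[0,0,0],[0,0,0],[0,0,0],[0,0,0],[0,0,0],[0,0,0]], claw=[-1,-1,-1,-1,-1,-1,-1,-1])

```text
t: 16.15
position: [0.458, -0.3716, 0.0972]
eef_rot: [0.001, 0.848, 0.53, 0.001]
ft_force: [-3.0, 3.2, 12.1]
gripper_width: 0.0544
finger_force: 66.2
```

```bash
python3 - <<'E'
from h import *
tcp()
E
```

```text
t 16.15 pos [ 458.  -371.6   97.2] closing -26.0 toolz [ 0.003 -0.001 -1.   ] w 54.4 F [-3.   3.2 12.1] M [0.81 0.64 0.05] q [-0.68  0.5   0.03  1.09  0.    1.34]
```

Request:
jog_arm(travel=[[0,0,-1],[0,0,-1],[0,0,-1],[0,0,-1],[0,0,-1],[0,0,-1],[0,0,-2],[0,0,-3]], rot=[[0,0,0.09],[0,0,0.18],[0,0,0.27],[0,0,0.35],[0,0,0.42],[0,0,0.48],[0,0,0.54],[0,0,0.54]], claw=[-1,-1,-1,-1,-1,-1,-1,-1])

```text
t: 17.15
position: [0.4581, -0.3717, 0.0919]
eef_rot: [0.001, 0.676, 0.737, 0.0]
ft_force: [0.7, 0.0, 0.1]
gripper_width: 0.0551
finger_force: 64.7
```

Request:
jog_arm(travel=[[0,0,-2],[0,0,-3],[0,0,-3],[0,0,-3],[0,0,-3]], rot=[[0,0,0],[0,0,0.05],[0,0,0.1],[0,0,0.14],[0,0,0.14]], claw=[-1,-1,-1,-1,-1])

```text
t: 17.77
position: [0.4594, -0.3711, 0.0913]
eef_rot: [0.002, 0.623, 0.782, 0.002]
ft_force: [0.9, 4.3, 13.3]
gripper_width: 0.055
finger_force: 66.1
```

```bash
python3 - <<'E'
from h import *
tcp()
E
```

```text
t 17.77 pos [ 459.4 -371.1   91.3] closing 12.9 toolz [ 0.005 -0.    -1.   ] w 55.0 F [ 0.9  4.3 13.3] M [ 1.1  -0.19 -0.64] q [-0.68  0.51  0.02  1.08  0.    0.66]
```

Request:
jog_arm(travel=[[0,0,0],[0,0,-0.6],[0,0,-1.2],[0,0,-1.8],[0,0,-2.4],[0,0,-3],[0,0,-3.6],[0,0,-4]], rot=[[0,0,-0.15],[0,0,-0.3],[0,0,-0.45],[0,0,-0.6],[0,0,-0.75],[0,0,-0.9],[0,0,-1.04],[0,0,-1.13]], claw=[-1,-1,-1,-1,-1,-1,-1,-1])

```text
t: 18.77
position: [0.4586, -0.3719, 0.0873]
eef_rot: [0.002, 0.945, 0.326, 0.001]
ft_force: [-0.8, 1.9, 12.0]
gripper_width: 0.0546
finger_force: 66.2
```

Request:
jog_arm(travel=[[0,0,0],[0,0,0],[0,0,0],[0,0,0],[0,0,0]], rot=[[0,0,-0.07],[0,0,-0.13],[0,0,-0.18],[0,0,-0.22],[0,0,-0.22]], claw=[-1,-1,-1,-1,-1])

```text
t: 19.4
position: [0.4596, -0.3708, 0.087]
eef_rot: [0.001, 0.974, 0.224, 0.002]
ft_force: [0.8, 4.3, 11.5]
gripper_width: 0.0548
finger_force: 66.2
```

```bash
python3 - <<'E'
from h import *
tcp()
E
```

```text
t 19.4 pos [ 459.6 -370.8   87. ] closing -64.1 toolz [ 0.005 -0.001 -1.   ] w 54.8 F [ 0.8  4.3 11.5] M [ 0.96 -0.2   1.6 ] q [-0.68  0.51  0.01  1.07  0.    2.01]
```

Request:
jog_arm(travel=[[0,0,2],[0,0,2],[0,0,2],[0,0,30],[0,0,70],[10,10,110],[25,40,115],[40,80,115]], rot=[[0,0,0],[0,0,0],[0,0,0],[0,0,0],[0,0,0],[0,0,0.1],[0,0,0.2],[0,0,0.3]], claw=[1,1,1,1,1,1,1,1])

```text
t: 20.4
position: [0.498, -0.2919, 0.2]
eef_rot: [0.001, 0.931, 0.366, 0.001]
ft_force: [0.6, -0.3, 0.0]
gripper_width: 0.0853
finger_force: 0.0
```

Request:
jog_arm(travel=[[15,42,0],[30,84,0],[45,126,0],[60,168,0],[75,210,0],[90,252,0],[105,294,0],[118,336,0]], rot=[[0,0,0.1],[0,0,0.2],[0,0,0.3],[0,0,0.4],[0,0,0.5],[0,0,0.6],[0,0,0.66],[0,0,0.66]], claw=[1,1,1,1,1,1,1,1])

```text
t: 21.4
position: [0.6157, 0.0456, 0.1987]
eef_rot: [-0.0, 0.762, 0.647, -0.0]
ft_force: [-0.1, -0.6, -0.3]
gripper_width: 0.0856
finger_force: 0.0
```

Request:
jog_arm(travel=[[9,35,0],[9,35,0],[9,35,0]], rot=[[0,0,0],[0,0,0],[0,0,0]], claw=[1,1,1])

```text
t: 21.78
position: [0.6241, 0.079, 0.1987]
eef_rot: [-0.0, 0.762, 0.647, -0.001]
ft_force: [0.0, -0.2, -0.5]
gripper_width: 0.0853
finger_force: 0.0
```

```bash
python3 - <<'E'
from h import *
tcp()
for n in ("scene","wrist"):
    p,d,c=shot(n); W=world(d,c); redcaps(n,p,W); redcaps(n,p,W,.1,.13,(.4,.52),(-.42,-.1)); necks(n,p,W)
E
```

```text
t 21.77 pos [624.1  79.  198.7] closing -9.4 toolz [-0.001 -0.001 -1.   ] w 85.3 F [ 0.  -0.2 -0.5] M [ 0.02 -0.02 -0.01] q [ 0.13  0.52  0.33  1.38 -0.    1.86]
scene cap [637.3 199.6] size [55.9 46.8] top 0.0309 dash -30.0 n 7 R 0.59
scene cap [626.2  80.5] size [56.1 57. ] top 0.0306 dash -9.3 n 22 R 0.96
scene cap [ 460.6 -255.9] size [58.1 58.2] top 0.1092 dash 28.4 n 25 R 0.98
scene cap [ 459.2 -370.8] size [57.5 55.8] top 0.1084 dash 31.5 n 37 R 0.96
scene neck [ 462.3 -140. ] r 23.2 ztop 0.1053 236
scene neck [ 461.8 -256. ] r 31.5 ztop 0.1108 647
scene neck [ 458.9 -371.2] r 30.3 ztop 0.1099 732
wrist cap [635.  204.3] size [56.  56.1] top 0.0307 dash -21.5 n 165 R 0.98
wrist cap [626.1  79.6] size [56.1 56.1] top 0.0307 dash -9.2 n 158 R 0.97
```

Request:
jog_arm(travel=[[2,1,-40],[2,1,-80],[2,1,-120],[2,1,-160],[2,1,-185],[2,1,-193],[2,1,-193]], rot=[[0,0,0],[0,0,0],[0,0,0],[0,0,0],[0,0,0],[0,0,0],[0,0,0]], claw=[1,1,1,1,1,1,1])

```text
t: 22.75
position: [0.6264, 0.0798, 0.0065]
eef_rot: [-0.0, 0.763, 0.647, -0.0]
ft_force: [0.5, 0.5, 0.5]
gripper_width: 0.0855
finger_force: 0.0
```

Request:
jog_arm(travel=[[0,0,0],[0,0,0],[0,0,0],[0,0,0]], rot=[[0,0,0],[0,0,0],[0,0,0],[0,0,0]], claw=[-0.5,-1,-1,-1], grip_force=60)

```text
t: 23.25
position: [0.628, 0.0808, 0.0084]
eef_rot: [0.001, 0.762, 0.647, 0.002]
ft_force: [0.4, 0.4, 6.5]
gripper_width: 0.0544
finger_force: 65.0
```

Request:
jog_arm(travel=[[0,0,40],[0,0,80],[-10,-14,120],[-35,-48,150],[-60,-82,150],[-85,-116,150],[-110,-150,150],[-135,-184,150]], rot=[[0,0,0],[0,0,0],[0,0,-0.1],[0,0,-0.2],[0,0,-0.29],[0,0,-0.29],[0,0,-0.29],[0,0,-0.29]], claw=[-1,-1,-1,-1,-1,-1,-1,-1])

```text
t: 24.25
position: [0.4904, -0.1043, 0.1565]
eef_rot: [0.0, 0.848, 0.53, 0.0]
ft_force: [0.3, -0.1, -0.3]
gripper_width: 0.0548
finger_force: 64.3
```

Request:
jog_arm(travel=[[-29,-36,0],[-29,-36,0],[-29,-36,0]], rot=[[0,0,0],[0,0,0],[0,0,0]], claw=[-1,-1,-1])

```text
t: 24.62
position: [0.4628, -0.1393, 0.1566]
eef_rot: [0.0, 0.848, 0.53, 0.0]
ft_force: [-0.1, -0.6, -0.5]
gripper_width: 0.0546
finger_force: 64.3
```

```bash
python3 - <<'E'
from h import *
tcp()
E
```

```text
t 24.62 pos [ 462.8 -139.3  156.6] closing -26.0 toolz [ 0.001  0.    -1.   ] w 54.6 F [-0.1 -0.6 -0.5] M [-0.02 -0.03  0.03] q [-0.29  0.25 -0.18  1.14  0.    1.73]
```

Same state as for the last bottle, so I'll repeat that sequence.

Request:
jog_arm(travel=[[-0.5,-1,-25],[-0.5,-1,-42],[-0.5,-1,-48],[-0.5,-1,-52],[-0.5,-1,-56],[-0.5,-1,-59],[-0.5,-1,-62],[-0.5,-1,-62]], rot=[[0,0,0],[0,0,0],[0,0,0],[0,0,0],[0,0,0],[0,0,0],[0,0,0],[0,0,0]], claw=[-1,-1,-1,-1,-1,-1,-1,-1])

```text
t: 25.62
position: [0.4628, -0.1402, 0.097]
eef_rot: [0.001, 0.848, 0.53, 0.001]
ft_force: [-4.1, 3.1, 16.8]
gripper_width: 0.0542
finger_force: 66.3
```

Request:
jog_arm(travel=[[0,0,-1],[0,0,-1],[0,0,-1],[0,0,-1],[0,0,-1],[0,0,-1],[0,0,-2],[0,0,-3]], rot=[[0,0,0.09],[0,0,0.18],[0,0,0.27],[0,0,0.35],[0,0,0.42],[0,0,0.48],[0,0,0.54],[0,0,0.54]], claw=[-1,-1,-1,-1,-1,-1,-1,-1])

```text
t: 26.62
position: [0.4625, -0.1404, 0.0917]
eef_rot: [0.0, 0.676, 0.737, 0.001]
ft_force: [0.9, 0.5, -0.2]
gripper_width: 0.0547
finger_force: 64.3
```

Request:
jog_arm(travel=[[0,0,-2],[0,0,-3],[0,0,-3],[0,0,-3],[0,0,-3]], rot=[[0,0,0],[0,0,0.05],[0,0,0.1],[0,0,0.14],[0,0,0.14]], claw=[-1,-1,-1,-1,-1])

```text
t: 27.25
position: [0.4634, -0.1402, 0.0911]
eef_rot: [0.002, 0.623, 0.782, 0.002]
ft_force: [-1.8, 4.1, 16.0]
gripper_width: 0.0545
finger_force: 66.3
```

```bash
python3 - <<'E'
from h import *
tcp()
E
```

```text
t 27.25 pos [ 463.4 -140.2   91.1] closing 12.9 toolz [ 0.005  0.001 -1.   ] w 54.5 F [-1.8  4.1 16. ] M [ 0.87  0.58 -0.61] q [-0.29  0.32 -0.28  0.97  0.    1.05]
```

Request:
jog_arm(travel=[[0,0,0],[0,0,-0.6],[0,0,-1.2],[0,0,-1.8],[0,0,-2.4],[0,0,-3],[0,0,-3.6],[0,0,-4]], rot=[[0,0,-0.15],[0,0,-0.3],[0,0,-0.45],[0,0,-0.6],[0,0,-0.75],[0,0,-0.9],[0,0,-1.04],[0,0,-1.13]], claw=[-1,-1,-1,-1,-1,-1,-1,-1])

```text
t: 28.25
position: [0.464, -0.1409, 0.0871]
eef_rot: [0.002, 0.945, 0.326, 0.002]
ft_force: [-1.8, 0.3, 13.8]
gripper_width: 0.0547
finger_force: 66.0
```

Request:
jog_arm(travel=[[0,0,0],[0,0,0],[0,0,0],[0,0,0],[0,0,0]], rot=[[0,0,-0.07],[0,0,-0.13],[0,0,-0.18],[0,0,-0.22],[0,0,-0.22]], claw=[-1,-1,-1,-1,-1])

```text
t: 28.88
position: [0.4648, -0.1406, 0.0868]
eef_rot: [0.001, 0.975, 0.224, 0.003]
ft_force: [1.5, 2.1, 11.2]
gripper_width: 0.0546
finger_force: 65.7
```

```bash
python3 - <<'E'
from h import *
tcp()
E
```

```text
t 28.88 pos [ 464.8 -140.6   86.8] closing -64.1 toolz [ 0.007 -0.001 -1.   ] w 54.6 F [ 1.5  2.1 11.2] M [ 0.25 -0.17  1.56] q [-0.29  0.32 -0.28  0.96  0.    2.4 ]
```

Request:
jog_arm(travel=[[0,0,2],[0,0,2],[0,0,2],[0,0,30],[0,0,70],[10,20,110],[28,56,115],[46,92,115]], rot=[[0,0,0],[0,0,0],[0,0,0],[0,0,0],[0,0,0],[0,0,-0.03],[0,0,-0.05],[0,0,-0.05]], claw=[1,1,1,1,1,1,1,1])

```text
t: 29.88
position: [0.5088, -0.0479, 0.2002]
eef_rot: [0.0, 0.98, 0.197, 0.001]
ft_force: [-0.1, -0.4, -0.8]
gripper_width: 0.0856
finger_force: 0.0
```

Request:
jog_arm(travel=[[18,36,0],[36,72,0],[54,108,0],[72,144,0],[90,180,0],[108,216,0],[126,253,0],[126,253,0]], rot=[[0,0,0],[0,0,0],[0,0,0],[0,0,0],[0,0,0],[0,0,0],[0,0,0],[0,0,0]], claw=[1,1,1,1,1,1,1,1])

```text
t: 30.88
position: [0.6341, 0.2071, 0.1973]
eef_rot: [-0.0, 0.98, 0.199, -0.001]
ft_force: [0.0, -0.5, -0.5]
gripper_width: 0.0854
finger_force: 0.0
```

```bash
python3 - <<'E'
from h import *
tcp()
for n in ("scene","wrist"):
    p,d,c=shot(n); W=world(d,c); redcaps(n,p,W); redcaps(n,p,W,.1,.13,(.4,.52),(-.42,-.1))
E
```

```text
t 30.88 pos [634.1 207.1 197.3] closing -67.0 toolz [-0.002 -0.    -1.   ] w 85.4 F [ 0.  -0.5 -0.5] M [-0.01  0.01 -0.02] q [0.32 0.6  0.46 1.44 0.   3.06]
scene cap [634.  205.8] size [56.5 57.7] top 0.0307 dash -22.8 n 16 R 0.94
scene cap [ 462.7 -139.8] size [55.7 56.7] top 0.1094 dash 30.9 n 24 R 0.97
scene cap [ 460.3 -255.3] size [58.4 58.4] top 0.1094 dash 28.3 n 29 R 0.84
scene cap [ 459.4 -370.9] size [55.5 57.4] top 0.1083 dash 31.0 n 38 R 0.95
wrist cap [634.9 204.7] size [56.  55.7] top 0.0306 dash -21.5 n 139 R 0.98
```

Request:
jog_arm(travel=[[1,-2,-40],[1,-2,-80],[1,-2,-120],[1,-2,-160],[1,-2,-183],[1,-2,-191],[1,-2,-191]], rot=[[0,0,0],[0,0,0],[0,0,0],[0,0,0],[0,0,0],[0,0,0],[0,0,0]], claw=[1,1,1,1,1,1,1])

```text
t: 31.85
position: [0.6348, 0.2017, 0.0086]
eef_rot: [0.0, 0.98, 0.197, -0.0]
ft_force: [-0.6, -0.5, -0.2]
gripper_width: 0.0852
finger_force: 0.0
```

Request:
jog_arm(travel=[[0,0,0],[0,0,0],[0,0,0],[0,0,0]], rot=[[0,0,0],[0,0,0],[0,0,0],[0,0,0]], claw=[-0.5,-1,-1,-1], grip_force=40)

```text
t: 32.35
position: [0.6362, 0.203, 0.0103]
eef_rot: [-0.0, 0.98, 0.198, 0.002]
ft_force: [0.4, -0.7, 5.7]
gripper_width: 0.0551
finger_force: 43.6
```

Request:
jog_arm(travel=[[0,0,40],[0,0,80],[-25,-30,90],[-55,-65,90],[-85,-100,90],[-115,-135,90],[-145,-170,90],[-171,-208,90]], rot=[[0,0,0],[0,0,0.1],[0,0,0.27],[0,0,0.44],[0,0,0.61],[0,0,0.78],[0,0,0.95],[0,0,1.07]], claw=[-1,-1,-1,-1,-1,-1,-1,-1])

```text
t: 33.35
position: [0.4627, -0.0062, 0.0985]
eef_rot: [0.0, 0.741, 0.672, 0.0]
ft_force: [0.4, -0.3, 0.2]
gripper_width: 0.055
finger_force: 42.9
```

Request:
jog_arm(travel=[[0,0,-30],[0,0,-55],[0,0,-70],[0,0,-78],[0,0,-83],[0,0,-83]], rot=[[0,0,0],[0,0,0],[0,0,0],[0,0,0],[0,0,0],[0,0,0]], claw=[-1,-1,-1,-1,-1,-1])

```text
t: 34.1
position: [0.464, -0.0053, 0.0154]
eef_rot: [0.0, 0.743, 0.67, 0.0]
ft_force: [-0.0, -0.2, -0.2]
gripper_width: 0.0549
finger_force: 42.9
```

```bash
python3 - <<'E'
from h import *
tcp()
E
```

```text
t 34.1 pos [464.   -5.3  15.4] closing -5.9 toolz [ 0. -0. -1.] w 54.9 F [-0.  -0.2 -0.2] M [ 0.03 -0.02 -0.03] q [-0.01  0.39 -0.42  0.76 -0.    1.66]
```

Request:
jog_arm(travel=[[0,0,-2],[0,0,-3],[0,0,-3],[0,0,-2],[0,0,0],[0,0,40],[0,0,80],[0,0,120]], rot=[[0,0,0],[0,0,0],[0,0,0],[0,0,0],[0,0,0],[0,0,0],[0,0,0],[0,0,0]], claw=[-1,-1,0,1,1,1,1,1])

```text
t: 35.1
position: [0.4637, -0.0054, 0.1365]
eef_rot: [-0.0, 0.743, 0.67, -0.0]
ft_force: [0.1, -0.1, -0.2]
gripper_width: 0.0855
finger_force: 0.0
```

Request:
jog_arm(travel=[[0,0,45],[0,0,90],[0,0,90]], rot=[[0,0,0.15],[0,0,0.3],[0,0,0.3]], claw=[1,1,1])

```text
t: 35.48
position: [0.4665, -0.0054, 0.2293]
eef_rot: [0.003, 0.634, 0.773, 0.003]
ft_force: [0.1, -0.6, 0.5]
gripper_width: 0.0854
finger_force: 0.0
```

```bash
python3 - <<'E'
from h import *
tcp()
for n in ("scene","wrist"):
    p,d,c=shot(n); W=world(d,c); redcaps(n,p,W,.022,.045,(.35,.72))
    Z=W[...,2]
    if n=="scene":
        for nm,y0 in (("mid",-.2555),("y-.37",-.371),("y-.14",-.14)):
            m=(abs(W[...,0]-.46)<.06)&(abs(W[...,1]-y0)<.05)&(Z>.066)&(Z<.079); print(nm,rect(W[m]))
E
```

```text
t 35.48 pos [466.5  -5.4 229.3] closing 11.3 toolz [ 0.009 -0.    -1.   ] w 85.4 F [ 0.1 -0.6  0.5] M [ 0.03  0.03 -0.02] q [-0.01  0.17 -0.09  1.3   0.    1.36]
scene cap [463.3  -4.2] size [56.  57.4] top 0.0339 dash 39.1 n 22 R 0.96
mid (array([ 474.8, -265.1]), array([72.1, 39.4]), 53.3)
y-.37 (array([ 475.4, -371.1]), array([26.9, 56.7]), 1.6)
y-.14 (array([ 465. , -140.6]), array([55.1, 52.8]), 85.2)
wrist cap [463.5  -5.2] size [56.4 55.7] top 0.0338 dash 39.2 n 123 R 0.97
```

All three bottles are closed and the spare cap lies flat in the dish. The look-alikes block a tilted grasp at the rack. So I'll lift each bottle by its cap, stand it on free desk at about (0.61, 0.06), and regrip its body there with a tilted tool.

Request:
jog_arm(travel=[[0,-35,-20],[-1,-70,-28],[-2,-105,-28],[-4,-135,-28],[-4,-135,-60],[-4,-135,-100],[-4,-135,-130],[-4,-135,-143]], rot=[[0,0,0.1],[0,0,0.2],[0,0,0.3],[0,0,0.34],[0,0,0.34],[0,0,0.34],[0,0,0.34],[0,0,0.34]], claw=[1,1,1,1,1,1,1,1])

```text
t: 36.58
position: [0.4571, -0.1396, 0.079]
eef_rot: [-0.003, 0.494, 0.869, -0.001]
ft_force: [0.7, 0.4, 0.9]
gripper_width: 0.0852
finger_force: 0.0
```

Request:
jog_arm(travel=[[0,0,0],[0,0,0],[0,0,0],[0,0,0],[0,0,0]], rot=[[0,0,0],[0,0,0],[0,0,0],[0,0,0],[0,0,0]], claw=[1,-0.5,-1,-1,-1], grip_force=60)

```text
t: 37.2
position: [0.4615, -0.1404, 0.0836]
eef_rot: [0.002, 0.494, 0.869, 0.001]
ft_force: [1.4, 1.7, 5.4]
gripper_width: 0.0551
finger_force: 65.1
```

```bash
python3 - <<'E'
from h import *
tcp()
E
```

```text
t 37.2 pos [ 461.5 -140.4   83.6] closing 30.8 toolz [ 0.004 -0.    -1.   ] w 55.1 F [1.4 1.7 5.4] M [ 0.4  -0.47  0.04] q [-0.3   0.32 -0.29  0.95  0.    0.74]
```

Request:
jog_arm(travel=[[0,0,10],[0,0,35],[0,0,70],[25,33,80],[55,73,80],[85,115,80],[115,156,80],[148,200,80]], rot=[[0,0,0],[0,0,0],[0,0,0],[0,0,0],[0,0,0],[0,0,0],[0,0,0],[0,0,0]], claw=[-1,-1,-1,-1,-1,-1,-1,-1])

```text
t: 38.2
position: [0.6075, 0.0601, 0.1617]
eef_rot: [-0.001, 0.495, 0.869, -0.001]
ft_force: [0.9, -0.3, -1.6]
gripper_width: 0.0547
finger_force: 64.5
```

Request:
jog_arm(travel=[[0,0,-30],[0,0,-55],[0,0,-70],[0,0,-76],[0,0,-80],[0,0,-82],[0,0,-82]], rot=[[0,0,0],[0,0,0],[0,0,0],[0,0,0],[0,0,0],[0,0,0],[0,0,0]], claw=[-1,-1,-1,-1,-1,-1,-1])

```text
t: 39.08
position: [0.6083, 0.0595, 0.081]
eef_rot: [0.0, 0.494, 0.869, 0.0]
ft_force: [0.3, -0.2, -2.3]
gripper_width: 0.055
finger_force: 64.6
```

```bash
python3 - <<'E'
from h import *
tcp(); p,d,c=shot("scene"); cv2.imwrite("pics/s5.png",p[...,::-1])
E
```

```text
t 39.08 pos [608.3  59.5  81. ] closing 30.8 toolz [ 0.001  0.    -1.   ] w 55.0 F [ 0.3 -0.2 -2.3] M [-0.02  0.04  0.01] q [ 0.1   0.56  0.07  1.09 -0.    1.13]
```

View pics/s5.png

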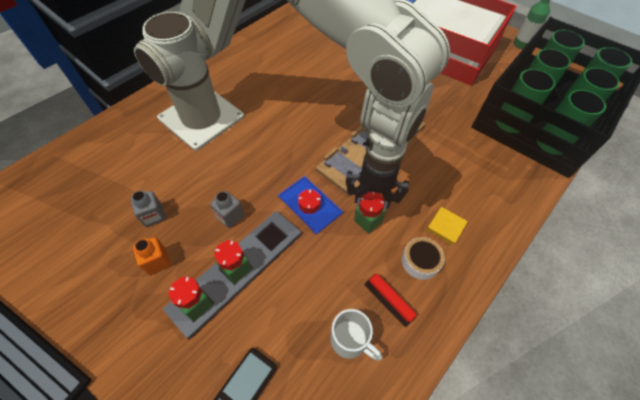

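The bottle hangs from its cap at (371,212), about 3 mm above the desk, and the spare cap is in the dish at (309,200). I'll set it down.

Request:
jog_arm(travel=[[0,0,-1],[0,0,-2],[0,0,-3],[0,0,-3.5],[0,0,-3.5]], rot=[[0,0,0],[0,0,0],[0,0,0],[0,0,0],[0,0,0]], claw=[-1,-1,-1,-1,-1])

```text
t: 39.75
position: [0.609, 0.06, 0.0779]
eef_rot: [0.001, 0.494, 0.869, 0.001]
ft_force: [1.1, 0.8, 4.1]
gripper_width: 0.0549
finger_force: 65.4
```

Request:
jog_arm(travel=[[0,0,0],[0,0,1],[0,0,2],[0,0,2],[0,0,30],[0,0,70],[0,0,110],[0,0,130]], rot=[[0,0,0],[0,0,0],[0,0,0],[0,0,0],[0,0,0],[0,0,0],[0,0,0],[0,0,0]], claw=[0,1,1,1,1,1,1,1])

```text
t: 40.75
position: [0.6086, 0.0595, 0.2093]
eef_rot: [0.001, 0.494, 0.869, 0.001]
ft_force: [0.6, 0.4, 0.1]
gripper_width: 0.0853
finger_force: 0.0
```

```bash
python3 - <<'E'
from h import *
tcp()
for n in ("scene","side"):
    p,d,c=shot(n); W=world(d,c); redcaps(n,p,W,.09,.12,(.5,.72)); Z=W[...,2]
    g=(p[...,1].astype(int)>1.3*p[...,0])&(abs(W[...,0]-.61)<.06)&(abs(W[...,1]-.06)<.06)
    print(n,rect(W[g]))
E
```

```text
t 40.75 pos [608.6  59.5 209.3] closing 30.8 toolz [ 0.003  0.    -1.   ] w 85.3 F [0.6 0.4 0.1] M [ 0.03 -0.   -0.04] q [ 0.1   0.47  0.28  1.38 -0.    1.13]
scene cap [609.6  60.2] size [56.4 57.6] top 0.1039 dash 31.0 n 24 R 0.97
scene (array([619.2,  44.7]), array([65.7, 34.5]), 34.4)
side cap [609.7  61.4] size [57.5 61.7] top 0.1024 dash 31.0 n 22 R 0.8
side (array([608.4,  79.5]), array([102.2,  45. ]), 28.9)
```

Request:
jog_arm(travel=[[-15,0,0],[-30,0,0],[-45,0,0],[-60,0,0],[-75,0,0],[-89,0,0],[-89,0,0]], rot=[[0,0,0.17],[0,0,0.34],[0,0,0.51],[0,0,0.68],[0,0,0.85],[0,0,1.016],[0,0,1.016]], claw=[1,1,1,1,1,1,1])

```text
t: 41.72
position: [0.5174, 0.0594, 0.2055]
eef_rot: [-0.001, 0.01, 1.0, -0.0]
ft_force: [-0.0, 0.3, 0.2]
gripper_width: 0.0856
finger_force: 0.0
```

Request:
jog_arm(travel=[[0,0,0],[0,0,0],[0,0,0],[0,0,0],[0,0,0],[0,0,0],[0,0,0],[0,0,0]], rot=[[0,-0.15,0],[0,-0.3,0],[0,-0.45,0],[0,-0.6,0],[0,-0.75,0],[0,-0.9,0],[0,-1.047,0],[0,-1.047,0]], claw=[1,1,1,1,1,1,1,1])

```text
t: 42.72
position: [0.5167, 0.0592, 0.204]
eef_rot: [0.499, 0.009, 0.867, 0.005]
ft_force: [0.8, -0.1, -0.7]
gripper_width: 0.0856
finger_force: 0.0
```

```bash
python3 - <<'E'
from h import *
tcp()
E
```

```text
t 42.73 pos [516.7  59.2 204. ] closing 89.4 toolz [ 0.864 -0.    -0.503] w 85.6 F [ 0.8 -0.1 -0.7] M [-0.01  0.79 -0.05] q [ 0.23 -0.09 -1.09 -0.45 -0.2   0.14]
```

Request:
jog_arm(travel=[[12,0,-25],[24,1,-50],[29,1,-75],[29,1,-95],[29,1,-109],[29,1,-109]], rot=[[0,0,0],[0,0,0],[0,0,0],[0,0,0],[0,0,0],[0,0,0]], claw=[1,1,1,1,1,1])

```text
t: 43.48
position: [0.569, 0.0656, 0.1025]
eef_rot: [0.49, 0.01, 0.872, 0.002]
ft_force: [-1.2, 1.1, 0.2]
gripper_width: 0.0853
finger_force: 0.0
```

```bash
python3 - <<'E'
from h import *
tcp(); p,d,c=shot("side"); cv2.imwrite("pics/sd6.png",cv2.resize(p[120:300,150:430],None,fx=2.5,fy=2.5)[...,::-1])
E
```

```text
t 43.48 pos [569.   65.6 102.5] closing 89.2 toolz [ 0.855 -0.005 -0.519] w 85.3 F [-1.2  1.1  0.2] M [0.03 0.82 0.03] q [ 0.21  0.37 -1.09 -0.9  -0.19  0.13]
```

View pics/sd6.png

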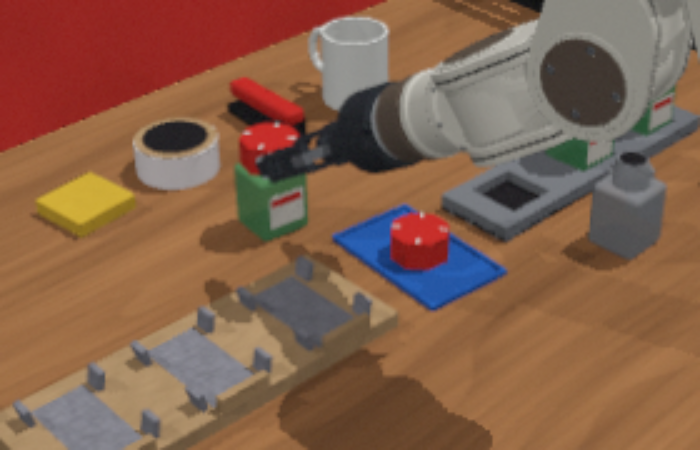

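The side view shows the bottle standing at (272,185) and the gripper tilted just behind it. The elbow joint is at its limit, so I'll go forward in small steps.

Request:
jog_arm(travel=[[10,-1,-5],[20,-3,-10],[30,-4,-20],[30,-4,-20]], rot=[[0,0,0],[0,0,0],[0,0,0],[0,0,0]], claw=[1,1,1,1])

```text
t: 44.02
position: [0.6004, 0.0615, 0.0846]
eef_rot: [0.492, 0.009, 0.87, 0.002]
ft_force: [-0.7, -0.1, -0.2]
gripper_width: 0.0854
finger_force: 0.0
```

```bash
python3 - <<'E'
from h import *
tcp()
E
```

```text
t 44.02 pos [600.4  61.5  84.6] closing 89.2 toolz [ 0.857 -0.005 -0.516] w 85.4 F [-0.7 -0.1 -0.2] M [0.05 0.86 0.04] q [ 0.18  0.46 -1.03 -0.93 -0.16  0.11]
```

Request:
jog_arm(travel=[[4,-1,-12],[9,-1.5,-22],[15,-1.5,-30],[20,-1.5,-34],[23,-1.5,-35],[23,-1.5,-35]], rot=[[0,0,0],[0,0,0],[0,0,0],[0,0,0],[0,0,0],[0,0,0]], claw=[1,1,1,1,1,1])

```text
t: 44.78
position: [0.6226, 0.0603, 0.05]
eef_rot: [0.492, 0.009, 0.87, 0.002]
ft_force: [-0.6, 0.4, -0.7]
gripper_width: 0.0853
finger_force: 0.0
```

Request:
jog_arm(travel=[[0,0,0],[0,0,0],[0,0,0],[0,0,0],[0,0,0]], rot=[[0,0,0],[0,0,0],[0,0,0],[0,0,0],[0,0,0]], claw=[0,-0.5,-1,-1,-1], grip_force=50)

```text
t: 45.4
position: [0.6224, 0.0604, 0.0504]
eef_rot: [0.492, 0.009, 0.87, 0.002]
ft_force: [-4.4, 0.5, 5.1]
gripper_width: 0.0574
finger_force: 52.1
```

```bash
python3 - <<'E'
from h import *
tcp(); p,d,c=shot("side"); cv2.imwrite("pics/sd7.png",cv2.resize(p[130:260,190:390],None,fx=3.5,fy=3.5)[...,::-1])
E
```

```text
t 45.4 pos [622.4  60.4  50.4] closing 89.2 toolz [ 0.857 -0.005 -0.515] w 57.4 F [-4.4  0.5  5.1] M [-0.01  0.31  0.01] q [ 0.17  0.59 -0.98 -1.03 -0.15  0.11]
```

View pics/sd7.png

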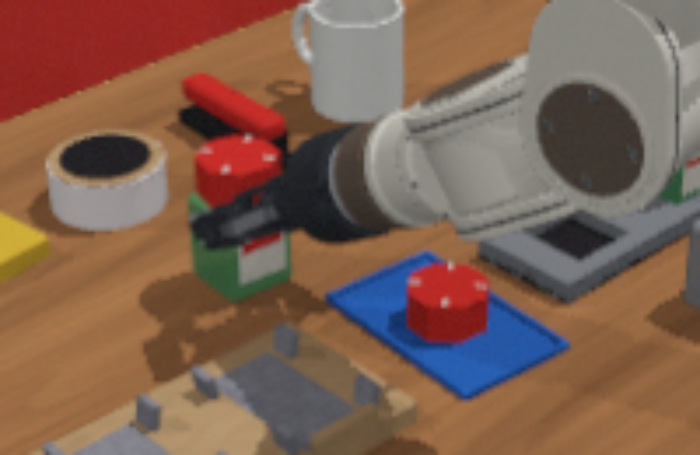

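Request:
jog_arm(travel=[[0,0,20],[0,0,50],[0,0,80],[0,0,100],[0,0,110],[0,0,110],[-15,5,110],[-30,10,110]], rot=[[0,0,0],[0,0,0],[0.002,0.15,0],[0.005,0.3,0],[0.007,0.45,0],[0.01,0.6,0],[0.012,0.75,0],[0.014,0.9,0]], claw=[-1,-1,-1,-1,-1,-1,-1,-1])

```text
t: 46.45
position: [0.5921, 0.0698, 0.1594]
eef_rot: [0.14, 0.012, 0.99, 0.004]
ft_force: [1.6, -0.5, -2.7]
gripper_width: 0.0571
finger_force: 52.8
```

Request:
jog_arm(travel=[[-25,15,0],[-50,30,0],[-75,45,0],[-100,60,0],[-125,75,0],[-132,80,0],[-132,80,0],[-132,80,0]], rot=[[0.002,0.15,0],[0.004,0.3,0],[0.006,0.45,0],[0.008,0.6,0],[0.01,0.671,0],[0.011,0.671,0],[0.011,0.671,0],[0.011,0.671,0]], claw=[-1,-1,-1,-1,-1,-1,-1,-1])

```text
t: 47.45
position: [0.4623, 0.1495, 0.1595]
eef_rot: [-0.189, 0.013, 0.982, 0.005]
ft_force: [0.2, 0.6, -2.9]
gripper_width: 0.0573
finger_force: 52.8
```

```bash
python3 - <<'E'
from h import *
tcp()
for n in ("wrist","scene"):
    p,d,c=shot(n); cv2.imwrite(f"pics/{n}8.png",p[...,::-1]); W=world(d,c); Z=W[...,2]
    m=(abs(W[...,0]-.465)<.1)&(W[...,1]>.05)&(W[...,1]<.47)&(Z>.008)&(Z<.04)
    for P,s in blobs(m,W,300): print(n,rect(P),len(P))
    np.savez(n+"8.npz",p=p,W=W)
E
```

```text
t 47.45 pos [462.3 149.5 159.5] closing 88.4 toolz [-0.372  0.015 -0.928] w 57.3 F [ 0.2  0.6 -2.9] M [ 0.04 -0.55  0.01] q [0.25 0.55 0.21 1.59 0.11 0.25]
wrist (array([466.7, 327.2]), array([225.4, 128.6]), 88.9) 26170
scene (array([465.7, 265.9]), array([354.3, 130.6]), 88.6) 3758
```

View pics/wrist8.png

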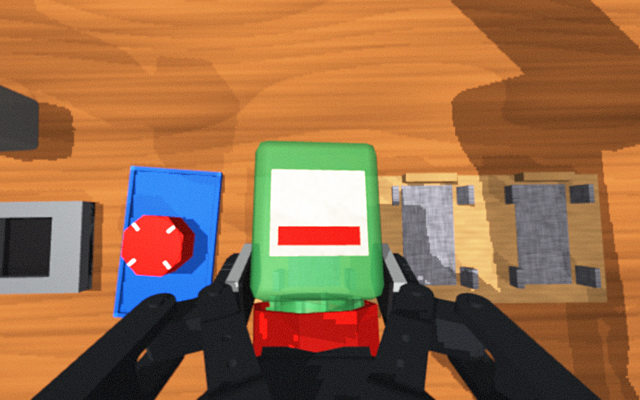

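The wrist view shows the bottle held on its side, cap towards the gripper at (315,325), over cradle 1. Cradles 2 and 3 are at (428,235) and (543,232). It's about 9° short of level, so I'll finish the turn and measure.

Request:
jog_arm(travel=[[0,0,-10],[-1,0,-20],[-1,0,-30],[-1,0,-40],[-1,0,-40]], rot=[[0,0.08,0],[0.002,0.154,0],[0.002,0.154,0],[0.002,0.154,0],[0.002,0.154,0]], claw=[-1,-1,-1,-1,-1])

```text
t: 48.18
position: [0.4603, 0.1498, 0.1189]
eef_rot: [-0.266, 0.013, 0.964, 0.005]
ft_force: [0.7, 0.0, -1.5]
gripper_width: 0.0568
finger_force: 52.7
```

```bash
cat >> h.py <<'E'
def held():
    s=tcp(); p,d,c=shot("wrist"); W=world(d,c); X=s["position"]
    m=(np.abs(W[...,0]-X[0])<.09)&(np.abs(W[...,1]-X[1])<.027)&(W[...,2]>X[2]+.02)&(W[...,2]<X[2]+.065)&(W[...,0]<X[0]+.005)
    P=W[m]; q=np.array([np.median(P[:,0]),np.median(P[:,1])])
    for _ in range(3):
        A=np.c_[P[:,:2]-X[:2],np.ones(len(P))]; f=np.linalg.lstsq(A,P[:,2],rcond=None)[0]; r=np.abs(A@f-P[:,2]); P=P[r<max(.0015,np.percentile(r,80))]
    print("top plane slope x,y deg",np.degrees(f[:2]).round(2),"height at TCP xy above TCP mm",(f[2]*1000-X[2]*1000).round(1))
    G=(p[...,1].astype(int)>1.3*p[...,0])&(np.abs(W[...,2]-X[2]-.02)<.035)&(np.abs(W[...,1]-X[1])<.05)&(np.abs(W[...,0]-X[0])<.1)
    Q=W[G]; print("base x rel TCP",((np.percentile(Q[:,0],.5)-X[0])*1000).round(1)); T=P[P[:,0]<X[0]-.005]; print("y mid rel",((np.percentile(Q[:,1],.5)+np.percentile(Q[:,1],99.5))/2-X[1])*1000, "rect green",rect(Q))
E
python3 -c "
from h import *
held()"
```

```text
t 48.17 pos [460.3 149.8 118.9] closing 88.4 toolz [-0.512  0.017 -0.859] w 56.8 F [ 0.7  0.  -1.5] M [-0.03 -0.7  -0.05] q [0.23 0.71 0.3  1.68 0.13 0.22]
top plane slope x,y deg [ 0.77 -4.63] height at TCP xy above TCP mm 39.7
base x rel TCP -49.0
y mid rel -9.508627364237382 rect green (array([455.9, 151.3]), array([100.5,  91.1]), 86.4)
```

Request:
jog_arm(travel=[[0,0,-25],[0,0,-45],[0,0,-60],[0,0,-70],[0,0,-77],[0,0,-81],[0,0,-83],[0,0,-83]], rot=[[0,0,0],[0,0,0],[0,0,0],[0,0,0],[0,0,0],[0,0,0],[0,0,0],[0,0,0]], claw=[-1,-1,-1,-1,-1,-1,-1,-1])

```text
t: 49.22
position: [0.4611, 0.1499, 0.0362]
eef_rot: [-0.265, 0.013, 0.964, 0.005]
ft_force: [0.3, 1.1, -2.0]
gripper_width: 0.0569
finger_force: 52.8
```

Request:
jog_arm(travel=[[0,0,-1],[0,0,-2],[0,0,-2]], rot=[[0,0,0],[0,0,0],[0,0,0]], claw=[-1,-1,-1])

```text
t: 49.6
position: [0.4614, 0.15, 0.0355]
eef_rot: [-0.265, 0.013, 0.964, 0.005]
ft_force: [1.2, -1.9, 5.7]
gripper_width: 0.057
finger_force: 51.9
```

```bash
python3 - <<'E'
from h import *
tcp(); p,d,c=shot("side"); cv2.imwrite("pics/sd9.png",cv2.resize(p[200:340,120:340],None,fx=3.5,fy=3.5)[...,::-1])
E
```

```text
t 49.6 pos [461.4 150.   35.5] closing 88.4 toolz [-0.511  0.017 -0.86 ] w 57.0 F [ 1.2 -1.9  5.7] M [-0.04  0.02  0.06] q [0.23 0.79 0.22 1.52 0.13 0.22]
```

View pics/sd9.png

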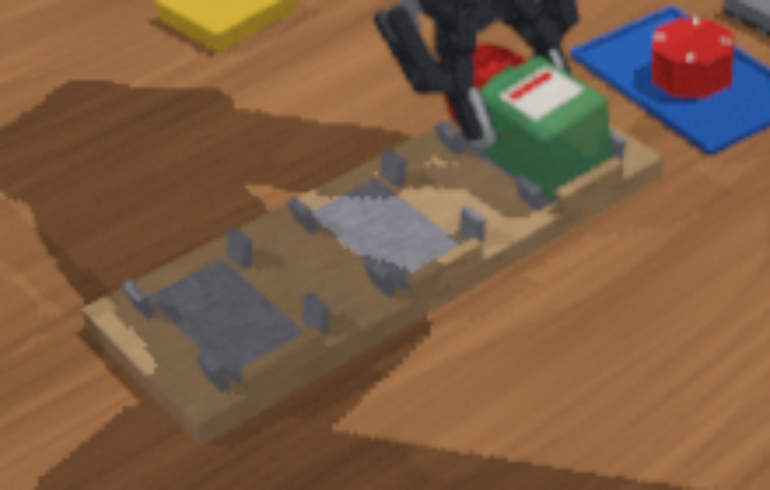

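The bottle sits in cradle 1 at (545,120) with contact felt. I'll check its top-face height before letting go.

```bash
cat >> h.py <<'E'
def lying(yc,xc=.461):
    for n in ("side","scene"):
        p,d,c=shot(n); W=world(d,c); m=(np.abs(W[...,1]-yc)<.022)&(W[...,0]>xc-.045)&(W[...,0]<xc+.015)&(W[...,2]>.055)&(W[...,2]<.1)
        P=W[m]
        if len(P)<20: print(n,"few",len(P)); continue
        for _ in range(4):
            A=np.c_[P[:,:2]-[xc,yc],np.ones(len(P))]; f=np.linalg.lstsq(A,P[:,2],rcond=None)[0]; r=np.abs(A@f-P[:,2]); P=P[r<max(.0012,2*np.median(r))]
        g=(p[...,1].astype(int)>1.3*p[...,0])&(np.abs(W[...,1]-yc)<.05)&(np.abs(W[...,0]-xc)<.1)&(W[...,2]>.03)
        print(n,"top z at mid mm",(f[2]*1000).round(1),"slopes deg",np.degrees(f[:2]).round(1),"n",len(P),"green x",np.percentile(W[g][:,0],[.5,99.5]).round(4),"y",np.percentile(W[g][:,1],[.5,99.5]).round(4))
E
python3 -c "
from h import *
lying(.150)"
```

```text
side top z at mid mm 74.2 slopes deg [ 0.  -4.5] n 214 green x [0.4089 0.4866] y [0.1208 0.1818]
scene top z at mid mm 75.9 slopes deg [-0.1 -4.9] n 156 green x [0.4153 0.4901] y [0.1173 0.1711]
```

It's rolled about 4.7° around its long axis. I'll lift a little, roll it level, and lower again.

Request:
jog_arm(travel=[[0,0,8],[0,1,12],[0,1,12],[0,1,12]], rot=[[0,0,0],[0.04,0,0],[0.082,0,0],[0.082,0,0]], claw=[-1,-1,-1,-1])

```text
t: 50.25
position: [0.4608, 0.15, 0.0458]
eef_rot: [-0.266, 0.003, 0.963, 0.045]
ft_force: [0.1, -0.6, -1.4]
gripper_width: 0.0568
finger_force: 52.8
```

Request:
jog_arm(travel=[[0,0,-5],[0,0,-8],[0,0,-10],[0,0,-12],[0,0,-13],[0,0,-13]], rot=[[0,0,0],[0,0,0],[0,0,0],[0,0,0],[0,0,0],[0,0,0]], claw=[-1,-1,-1,-1,-1,-1])

```text
t: 51.0
position: [0.4608, 0.151, 0.0336]
eef_rot: [-0.266, 0.002, 0.963, 0.045]
ft_force: [-1.1, 0.0, 3.6]
gripper_width: 0.0574
finger_force: 52.4
```

```bash
python3 -c "
from h import *
tcp();lying(.150)"
```

```text
t 51.0 pos [460.8 151.   33.6] closing 88.4 toolz [-0.512  0.087 -0.855] w 57.4 F [-1.1  0.   3.6] M [-0.02 -0.02  0.07] q [0.2  0.78 0.2  1.5  0.19 0.15]
side top z at mid mm 71.8 slopes deg [-0.3  0.1] n 219 green x [0.4081 0.4854] y [0.1176 0.1802]
scene top z at mid mm 74.1 slopes deg [0.3 0.1] n 151 green x [0.4146 0.4929] y [0.1143 0.1704]
```

Level and resting at about 72 mm. I'll release it.

Request:
jog_arm(travel=[[0,0,0],[0,0,0],[0,0,0],[6,-1,10],[18,-3,30],[36,-6,60],[54,-9,90],[60,-10,130]], rot=[[0,0,0],[0,0,0],[0,0,0],[0,0,0],[0,0,0],[0,0,0],[0,0,0],[0,0,0]], claw=[-0.2,0.4,0.7,0.8,0.8,1,1,1])

```text
t: 52.1
position: [0.5217, 0.1405, 0.1636]
eef_rot: [-0.266, 0.003, 0.963, 0.045]
ft_force: [0.5, -0.8, -0.9]
gripper_width: 0.0852
finger_force: 0.0
```

```bash
python3 - <<'E'
from h import *
s=tcp();lying(.150)
q=s["eef_rot"];R=Ro.from_quat([q[1],q[2],q[3],q[0]])
# to tool-down with closing -15deg / 30
for psi in (31,-14,76):
    a=np.radians(psi); y=np.array([np.cos(a),np.sin(a),0]); z=np.array([0,0,-1.]); x=np.cross(y,z)
    print(psi,(Ro.from_matrix(np.c_[x,y,z])*R.inv()).as_rotvec().round(3))
E
```

```text
t 52.1 pos [521.7 140.5 163.6] closing 88.4 toolz [-0.512  0.087 -0.855] w 85.2 F [ 0.5 -0.8 -0.9] M [-0.03 -0.53 -0.01] q [0.17 0.8  0.59 1.88 0.17 0.13]
side top z at mid mm 71.9 slopes deg [-0.7  0.5] n 212 green x [0.4082 0.4882] y [0.127  0.1801]
scene top z at mid mm 73.6 slopes deg [0.2 0.3] n 177 green x [0.4152 0.4789] y [0.1213 0.1705]
31 [-0.359 -0.443 -0.998]
-14 [-0.551 -0.299 -1.759]
76 [-0.156 -0.525 -0.233]
```

Cradle 1 is done. Next is the middle bottle, on to the same staging spot.

Request:
jog_arm(travel=[[-5,-20,20],[-12,-60,36],[-19,-100,36],[-26,-140,36],[-33,-180,36],[-40,-220,36],[-47,-260,36],[-54,-300,36]], rot=[[-0.02,-0.06,-0.03],[-0.04,-0.13,-0.07],[-0.06,-0.2,-0.1],[-0.08,-0.26,-0.13],[-0.1,-0.33,-0.17],[-0.12,-0.4,-0.2],[-0.14,-0.46,-0.24],[-0.16,-0.52,-0.27]], claw=[1,1,1,1,1,1,1,1])

```text
t: 53.2
position: [0.4665, -0.1605, 0.1994]
eef_rot: [0.0, 0.14, 0.99, 0.002]
ft_force: [0.8, 0.7, -0.4]
gripper_width: 0.0854
finger_force: 0.0
```

Request:
jog_arm(travel=[[-3,-35,0],[-5,-70,0],[-7,-96,0],[-7,-96,0],[-7,-96,0]], rot=[[0,0,0],[0,0,0],[0,0,0],[0,0,0],[0,0,0]], claw=[1,1,1,1,1])

```text
t: 53.82
position: [0.4597, -0.2546, 0.1989]
eef_rot: [-0.001, 0.14, 0.99, 0.003]
ft_force: [0.5, -0.4, -1.0]
gripper_width: 0.0855
finger_force: 0.0
```

```bash
python3 - <<'E'
from h import *
s=tcp()
q=s["eef_rot"];R=Ro.from_quat([q[1],q[2],q[3],q[0]])
a=np.radians(74); y=np.array([np.cos(a),np.sin(a),0]); z=np.array([0,0,-1.]); x=np.cross(y,z)
print((Ro.from_matrix(np.c_[x,y,z])*R.inv()).as_rotvec().round(3))
for n in ("scene",):
    p,d,c=shot(n); W=world(d,c); redcaps(n,p,W,.1,.13,(.4,.52),(-.42,-.1)); redcaps(n,p,W,.022,.045,(.35,.72))
E
```

```text
t 53.83 pos [ 459.7 -254.6  198.9] closing 73.9 toolz [-0.002  0.006 -1.   ] w 85.5 F [ 0.5 -0.4 -1. ] M [-0.01  0.    0.01] q [-0.51  0.31  0.01  1.28  0.   -0.23]
[-0.006 -0.002  0.001]
scene cap [ 461.3 -255.5] size [59.5 57.8] top 0.1092 dash 28.3 n 30 R 0.74
scene cap [ 457.7 -370.8] size [56.5 56.2] top 0.1086 dash 33.9 n 36 R 0.96
scene cap [463.5  -3.5] size [55.  57.5] top 0.0336 dash 40.3 n 17 R 0.95
```

Request:
jog_arm(travel=[[1,-1,-40],[1,-1,-80],[1,-1,-105],[1,-1,-115],[1,-1,-115]], rot=[[0,0,0],[0,0,0],[0,0,0],[0,0,0],[0,0,0]], claw=[1,1,1,1,1])

```text
t: 54.5
position: [0.461, -0.2554, 0.084]
eef_rot: [-0.001, 0.139, 0.99, 0.003]
ft_force: [0.6, 0.7, 0.2]
gripper_width: 0.0855
finger_force: 0.0
```

Request:
jog_arm(travel=[[0,0,0],[0,0,0],[0,0,0],[0,0,0]], rot=[[0,0,0],[0,0,0],[0,0,0],[0,0,0]], claw=[-0.5,-1,-1,-1], grip_force=60)

```text
t: 55.0
position: [0.462, -0.2562, 0.0855]
eef_rot: [0.0, 0.14, 0.99, 0.003]
ft_force: [0.3, 1.9, 5.9]
gripper_width: 0.0548
finger_force: 62.8
```

Request:
jog_arm(travel=[[0,0,10],[0,0,35],[0,0,70],[18,38,80],[36,76,80],[54,114,80],[72,152,80],[90,190,80]], rot=[[0,0,0],[0,0,0],[0,0,0],[0,0,0.06],[0,0,0.06],[0,0,0.06],[0,0,0.06],[0,0,0.06]], claw=[-1,-1,-1,-1,-1,-1,-1,-1])

```text
t: 56.0
position: [0.5508, -0.0651, 0.1638]
eef_rot: [-0.002, 0.11, 0.994, 0.002]
ft_force: [-0.1, 0.1, -3.0]
gripper_width: 0.0548
finger_force: 64.6
```

Request:
jog_arm(travel=[[18,40,0],[36,80,0],[50,110,0],[58,125,0],[58,125,-20],[58,125,-45],[58,125,-65],[58,125,-76]], rot=[[0,0,0],[0,0,0],[0,0,0],[0,0,0],[0,0,0],[0,0,0],[0,0,0],[0,0,0]], claw=[-1,-1,-1,-1,-1,-1,-1,-1])

```text
t: 57.0
position: [0.6078, 0.0579, 0.0865]
eef_rot: [-0.003, 0.11, 0.994, 0.002]
ft_force: [0.8, -0.5, -1.7]
gripper_width: 0.0545
finger_force: 64.6
```

```bash
python3 -c "
from h import *
tcp()"
```

```text
t 57.0 pos [607.8  57.9  86.5] closing 77.3 toolz [-0.005  0.004 -1.   ] w 54.5 F [ 0.8 -0.5 -1.7] M [-0.    0.02  0.01] q [0.09 0.55 0.09 1.11 0.   0.31]
```

Request:
jog_arm(travel=[[0,0,-4],[0,0,-6],[0,0,-7.5],[0,0,-8.5],[0,0,-9.5],[0,0,-9.5]], rot=[[0,0,0],[0,0,0],[0,0,0],[0,0,0],[0,0,0],[0,0,0]], claw=[-1,-1,-1,-1,-1,-1])

```text
t: 57.75
position: [0.6097, 0.059, 0.0801]
eef_rot: [0.0, 0.11, 0.994, 0.003]
ft_force: [-1.9, 0.1, 5.3]
gripper_width: 0.0546
finger_force: 65.6
```

Request:
jog_arm(travel=[[0,0,0],[0,0,1],[0,0,2],[0,0,2],[0,0,30],[0,0,70],[0,0,110],[0,0,130]], rot=[[0,0,0],[0,0,0],[0,0,0],[0,0,0],[0,0,0],[0,0,0],[0,0,0],[0,0,0]], claw=[0,1,1,1,1,1,1,1])

```text
t: 58.75
position: [0.61, 0.059, 0.2112]
eef_rot: [0.001, 0.11, 0.994, 0.003]
ft_force: [0.6, -0.4, 0.6]
gripper_width: 0.0855
finger_force: 0.0
```

Request:
jog_arm(travel=[[-25,1,0],[-50,1,0],[-70,1,0],[-84,1,0],[-84,1,0]], rot=[[0,0,0.1],[0,0,0.2],[0,0,0.2],[0,0,0.2],[0,0,0.2]], claw=[1,1,1,1,1])

```text
t: 59.38
position: [0.5243, 0.0599, 0.2087]
eef_rot: [-0.001, 0.01, 1.0, 0.002]
ft_force: [-0.1, -0.1, -0.4]
gripper_width: 0.0855
finger_force: 0.0
```

Request:
jog_arm(travel=[[0,0,0],[0,0,0],[0,0,0],[0,0,0],[0,0,0],[0,0,0],[0,0,0],[0,0,0]], rot=[[0,-0.14,0],[0,-0.28,0],[0,-0.42,0],[0,-0.56,0],[0,-0.7,0],[0,-0.84,0],[0,-0.95,0],[0,-1.03,0]], claw=[1,1,1,1,1,1,1,1])

```text
t: 60.38
position: [0.5246, 0.0599, 0.2087]
eef_rot: [0.493, 0.008, 0.87, 0.007]
ft_force: [0.3, 0.1, -0.4]
gripper_width: 0.0856
finger_force: 0.0
```

```bash
python3 - <<'E'
from h import *
tcp()
for n in ("scene","side"):
    p,d,c=shot(n); W=world(d,c); redcaps(n,p,W,.09,.12,(.5,.72))
E
```

```text
t 60.38 pos [524.6  59.9 208.7] closing 89.7 toolz [ 0.857  0.005 -0.515] w 85.6 F [ 0.3  0.1 -0.4] M [-0.05  0.88  0.02] q [ 0.22 -0.1  -1.05 -0.4  -0.18  0.13]
scene cap [608.   59.5] size [56.2 56.7] top 0.1041 dash 33.4 n 19 R 0.98
side cap [607.4  61.9] size [58. 61.] top 0.1022 dash 33.4 n 16 R 0.7
```

Request:
jog_arm(travel=[[22,0,-30],[40,0,-60],[52,0,-85],[62,0,-103],[70,0,-116],[76,0,-124],[76,0,-124]], rot=[[0,0,0],[0,0,0],[0,0,0],[0,0,0],[0,0,0],[0,0,0],[0,0,0]], claw=[1,1,1,1,1,1,1])

```text
t: 61.35
position: [0.6021, 0.06, 0.0842]
eef_rot: [0.491, 0.008, 0.871, 0.007]
ft_force: [0.9, -0.8, -0.4]
gripper_width: 0.0852
finger_force: 0.0
```

```bash
python3 -c "
from h import *
tcp()"
```

```text
t 61.35 pos [602.1  60.   84.2] closing 89.6 toolz [ 0.856  0.005 -0.517] w 85.2 F [ 0.9 -0.8 -0.4] M [-0.01  0.79 -0.01] q [ 0.17  0.46 -1.02 -0.93 -0.14  0.11]
```

Request:
jog_arm(travel=[[4,0,-12],[9,0,-22],[14,0,-30],[17,0,-33],[19.5,0,-34.5],[19.5,0,-34.5]], rot=[[0,0,0],[0,0,0],[0,0,0],[0,0,0],[0,0,0],[0,0,0]], claw=[1,1,1,1,1,1])

```text
t: 62.1
position: [0.6207, 0.0599, 0.0503]
eef_rot: [0.492, 0.008, 0.871, 0.007]
ft_force: [-0.6, 0.3, 0.8]
gripper_width: 0.0854
finger_force: 0.0
```

Request:
jog_arm(travel=[[0,0,0],[0,0,0],[0,0,0],[0,0,0],[0,0,0]], rot=[[0,0,0],[0,0,0],[0,0,0],[0,0,0],[0,0,0]], claw=[0,-0.5,-1,-1,-1], grip_force=50)

```text
t: 62.72
position: [0.6206, 0.0597, 0.0508]
eef_rot: [0.492, 0.008, 0.871, 0.007]
ft_force: [-4.5, -0.2, 6.3]
gripper_width: 0.0576
finger_force: 51.5
```

```bash
python3 -c "
from h import *
tcp()"
```

```text
t 62.73 pos [620.6  59.7  50.8] closing 89.6 toolz [ 0.857  0.004 -0.516] w 57.6 F [-4.5 -0.2  6.3] M [-0.18  0.26 -0.13] q [ 0.16  0.59 -0.99 -1.03 -0.13  0.1 ]
```

Request:
jog_arm(travel=[[0,0,20],[0,0,50],[0,0,80],[0,0,100],[0,0,110],[0,0,110],[-5,5,110],[-10,10,110]], rot=[[0,0,0],[0,0.06,0],[0.001,0.18,0],[0.003,0.3,0],[0.005,0.42,0],[0.007,0.54,0],[0.009,0.66,0],[0.01,0.78,0]], claw=[-1,-1,-1,-1,-1,-1,-1,-1])

```text
t: 63.72
position: [0.61, 0.07, 0.1607]
eef_rot: [0.121, 0.012, 0.993, 0.008]
ft_force: [1.0, 0.3, -3.3]
gripper_width: 0.0581
finger_force: 52.7
```

Request:
jog_arm(travel=[[-20,25,0],[-40,50,0],[-60,75,0],[-80,100,0],[-100,125,0],[-120,150,0],[-135,175,0],[-148,195,0]], rot=[[0.001,0.11,0],[0.003,0.22,0],[0.005,0.33,0],[0.006,0.44,0],[0.008,0.55,0],[0.009,0.66,0],[0.01,0.77,0],[0.01,0.79,0]], claw=[-1,-1,-1,-1,-1,-1,-1,-1])

```text
t: 64.72
position: [0.462, 0.2655, 0.1566]
eef_rot: [-0.27, 0.015, 0.963, 0.006]
ft_force: [-0.1, -0.1, -3.1]
gripper_width: 0.0576
finger_force: 52.7
```

Request:
jog_arm(travel=[[0,0,-20],[0,0,-40],[0,0,-40]], rot=[[0,0,0],[0,0,0],[0,0,0]], claw=[-1,-1,-1])

```text
t: 65.1
position: [0.461, 0.2647, 0.1188]
eef_rot: [-0.269, 0.015, 0.963, 0.007]
ft_force: [-0.4, -0.4, -2.1]
gripper_width: 0.0579
finger_force: 52.7
```

```bash
python3 -c "
from h import *
held()"
```

```text
t 65.1 pos [461.  264.7 118.8] closing 88.2 toolz [-0.518  0.021 -0.855] w 57.9 F [-0.4 -0.4 -2.1] M [-0.01 -0.77  0.07] q [0.4  0.78 0.44 1.73 0.22 0.37]
top plane slope x,y deg [ 0.6  -5.57] height at TCP xy above TCP mm 39.7
base x rel TCP -49.3
y mid rel 6.931140260352686 rect green (array([455.8, 268. ]), array([101.4,  91. ]), 84.7)
```

Request:
jog_arm(travel=[[1,1,-10],[1.5,1.5,-30],[1.5,1.5,-50],[1.5,1.5,-60],[1.5,1.5,-60]], rot=[[0.05,0,0],[0.095,0,0],[0.095,0,0],[0.095,0,0],[0.095,0,0]], claw=[-1,-1,-1,-1,-1])

```text
t: 65.78
position: [0.4638, 0.2665, 0.0603]
eef_rot: [-0.269, 0.002, 0.962, 0.053]
ft_force: [1.0, -0.8, -2.2]
gripper_width: 0.0574
finger_force: 52.7
```

Request:
jog_arm(travel=[[0,0,-8],[0,0,-14],[0,0,-19],[0,0,-22],[0,0,-24],[0,0,-25.5],[0,0,-25.5]], rot=[[0,0,0],[0,0,0],[0,0,0],[0,0,0],[0,0,0],[0,0,0],[0,0,0]], claw=[-1,-1,-1,-1,-1,-1,-1])

```text
t: 66.65
position: [0.4639, 0.2664, 0.0345]
eef_rot: [-0.269, 0.002, 0.962, 0.053]
ft_force: [-0.4, 0.5, -1.9]
gripper_width: 0.0577
finger_force: 52.8
```

```bash
python3 -c "
from h import *
tcp();lying(.265,.462)"
```

```text
t 66.65 pos [463.9 266.4  34.5] closing 88.1 toolz [-0.516  0.104 -0.85 ] w 57.7 F [-0.4  0.5 -1.9] M [-0.19 -0.7  -0.01] q [0.36 0.84 0.32 1.53 0.28 0.3 ]
side top z at mid mm 74.2 slopes deg [ 0.3 -1.8] n 263 green x [0.4104 0.4872] y [0.2399 0.2946]
scene top z at mid mm 75.2 slopes deg [ 1.  -0.2] n 146 green x [0.4169 0.4941] y [0.2275 0.2853]
```

Request:
jog_arm(travel=[[0,0,-0.7],[0,0,-1.4],[0,0,-2],[0,0,-2.3],[0,0,-2.3]], rot=[[0.008,0,0],[0.015,0,0],[0.015,0,0],[0.015,0,0],[0.015,0,0]], claw=[-1,-1,-1,-1,-1])

```text
t: 67.38
position: [0.4641, 0.2666, 0.0338]
eef_rot: [-0.268, 0.0, 0.961, 0.061]
ft_force: [-0.6, -1.5, 6.3]
gripper_width: 0.0574
finger_force: 54.4
```

```bash
python3 -c "
from h import *
tcp();lying(.265,.462)"
```

```text
t 67.38 pos [464.1 266.6  33.8] closing 88.1 toolz [-0.516  0.117 -0.849] w 57.4 F [-0.6 -1.5  6.3] M [-0.15  0.28  0.11] q [0.36 0.84 0.31 1.53 0.29 0.28]
side top z at mid mm 73.6 slopes deg [0.3 0.6] n 261 green x [0.4106 0.4877] y [0.2405 0.2947]
scene top z at mid mm 74.3 slopes deg [0.8 1.4] n 165 green x [0.4178 0.4946] y [0.2265 0.2855]
```

Request:
jog_arm(travel=[[0,0,0],[0,0,-0.5],[0,0,-0.5]], rot=[[-0.012,0,0],[-0.012,0.008,0],[-0.012,0.008,0]], claw=[-1,-1,-1])

```text
t: 67.85
position: [0.464, 0.2667, 0.0336]
eef_rot: [-0.272, 0.002, 0.961, 0.055]
ft_force: [-1.1, -2.1, 8.7]
gripper_width: 0.0579
finger_force: 52.3
```

Request:
jog_arm(travel=[[0,0,0],[0,0,0],[0,0,0],[6,-1,10],[18,-3,30],[36,-6,60],[54,-9,90],[60,-10,130]], rot=[[0,0,0],[0,0,0],[0,0,0],[0,0,0],[0,0,0],[0,0,0],[0,0,0],[0,0,0]], claw=[-0.2,0.4,0.7,0.8,0.8,1,1,1])

```text
t: 68.85
position: [0.5247, 0.2558, 0.1619]
eef_rot: [-0.273, 0.002, 0.961, 0.055]
ft_force: [0.4, 1.1, -0.2]
gripper_width: 0.0851
finger_force: 0.0
```

```bash
python3 - <<'E'
from h import *
s=tcp();lying(.265,.462);lying(.15,.46)
q=s["eef_rot"];R=Ro.from_quat([q[1],q[2],q[3],q[0]])
a=np.radians(78); y=np.array([np.cos(a),np.sin(a),0]); z=np.array([0,0,-1.]); x=np.cross(y,z)
print((Ro.from_matrix(np.c_[x,y,z])*R.inv()).as_rotvec().round(3))
E
```

```text
t 68.85 pos [524.7 255.8 161.9] closing 88.0 toolz [-0.524  0.106 -0.845] w 85.1 F [ 0.4  1.1 -0.2] M [-0.05 -0.57  0.03] q [0.32 0.88 0.73 1.93 0.27 0.25]
side top z at mid mm 73.2 slopes deg [ 0.  -1.4] n 264 green x [0.4109 0.4889] y [0.2415 0.2947]
scene top z at mid mm 73.4 slopes deg [-0.8  0.7] n 149 green x [0.4181 0.4813] y [0.236  0.2865]
side top z at mid mm 71.8 slopes deg [ 0.1 -0. ] n 211 green x [0.4083 0.4862] y [0.1269 0.1805]
scene top z at mid mm 73.4 slopes deg [0.1 0.1] n 177 green x [0.4155 0.4788] y [0.1211 0.171 ]
[-0.168 -0.539 -0.199]
```

Request:
jog_arm(travel=[[-5,-20,20],[-9,-60,38],[-13,-100,38],[-17,-140,38],[-21,-180,38],[-25,-220,38],[-29,-260,38],[-33,-300,38]], rot=[[-0.02,-0.07,-0.02],[-0.04,-0.14,-0.05],[-0.06,-0.2,-0.08],[-0.08,-0.27,-0.1],[-0.1,-0.34,-0.13],[-0.13,-0.4,-0.15],[-0.15,-0.47,-0.18],[-0.168,-0.539,-0.199]], claw=[1,1,1,1,1,1,1,1])

```text
t: 70.05
position: [0.4897, -0.0447, 0.1985]
eef_rot: [0.0, 0.104, 0.995, -0.0]
ft_force: [0.4, -0.3, -0.6]
gripper_width: 0.0852
finger_force: 0.0
```

Request:
jog_arm(travel=[[-4,-41,0],[-8,-82,0],[-12,-123,0],[-16,-164,0],[-20,-205,0],[-24,-246,0],[-28,-287,0],[-33,-327,0]], rot=[[0,0,0],[0,0,0],[0,0,0],[0,0,0],[0,0,0],[0,0,0],[0,0,0],[0,0,0]], claw=[1,1,1,1,1,1,1,1])

```text
t: 71.05
position: [0.4569, -0.3712, 0.1981]
eef_rot: [-0.001, 0.104, 0.995, 0.001]
ft_force: [0.3, 0.1, -0.7]
gripper_width: 0.0851
finger_force: 0.0
```

Request:
jog_arm(travel=[[0,0,0],[0,0,0]], rot=[[0,0,0],[0,0,0]], claw=[1,1])

```text
t: 71.3
position: [0.4573, -0.3697, 0.1984]
eef_rot: [-0.001, 0.104, 0.995, 0.001]
ft_force: [0.6, 0.2, 0.5]
gripper_width: 0.0853
finger_force: 0.0
```

```bash
python3 - <<'E'
from h import *
s=tcp()
p,d,c=shot("scene"); W=world(d,c); redcaps("scene",p,W,.1,.13,(.4,.52),(-.42,-.1)); redcaps("scene",p,W,.022,.045,(.35,.72))
E
```

```text
t 71.3 pos [ 457.3 -369.7  198.4] closing 78.0 toolz [-0.001  0.002 -1.   ] w 85.3 F [0.6 0.2 0.5] M [0.06 0.05 0.04] q [-0.68  0.43  0.19  1.33  0.   -0.47]
scene cap [ 458.1 -370.5] size [56. 57.] top 0.1085 dash 33.6 n 35 R 0.96
scene cap [463.1  -4.5] size [55.3 57. ] top 0.0336 dash 37.4 n 13 R 0.97
```

Request:
jog_arm(travel=[[1,-1,-40],[1,-1,-80],[1,-1,-105],[1,-1,-114],[1,-1,-114]], rot=[[0,0,0],[0,0,0],[0,0,0],[0,0,0],[0,0,0]], claw=[1,1,1,1,1])

```text
t: 71.97
position: [0.4591, -0.3707, 0.0857]
eef_rot: [0.0, 0.103, 0.995, 0.0]
ft_force: [0.6, -0.2, -0.1]
gripper_width: 0.0858
finger_force: 0.0
```

Request:
jog_arm(travel=[[0,0,0],[0,0,0],[0,0,0],[0,0,0]], rot=[[0,0,0],[0,0,0],[0,0,0],[0,0,0]], claw=[-0.5,-1,-1,-1], grip_force=60)

```text
t: 72.47
position: [0.46, -0.3717, 0.0874]
eef_rot: [0.002, 0.104, 0.995, -0.0]
ft_force: [-0.3, 2.3, 6.5]
gripper_width: 0.0547
finger_force: 62.4
```

Request:
jog_arm(travel=[[0,0,10],[0,0,35],[0,0,70],[13,37,80],[26,74,80],[39,111,80],[52,148,80],[65,185,80]], rot=[[0,0,0],[0,0,0],[0,0,0],[0,0,0.05],[0,0,0.09],[0,0,0.09],[0,0,0.09],[0,0,0.09]], claw=[-1,-1,-1,-1,-1,-1,-1,-1])

```text
t: 73.47
position: [0.5238, -0.1857, 0.1657]
eef_rot: [-0.0, 0.059, 0.998, -0.0]
ft_force: [0.7, -0.1, -1.5]
gripper_width: 0.0546
finger_force: 64.0
```

Request:
jog_arm(travel=[[13,38,0],[26,76,0],[39,114,0],[52,152,0],[65,190,0],[78,225,0],[85,245,0],[85,245,0]], rot=[[0,0,0],[0,0,0],[0,0,0],[0,0,0],[0,0,0],[0,0,0],[0,0,0],[0,0,0]], claw=[-1,-1,-1,-1,-1,-1,-1,-1])

```text
t: 74.47
position: [0.6089, 0.0593, 0.1653]
eef_rot: [-0.0, 0.058, 0.998, -0.0]
ft_force: [0.1, -1.0, -1.8]
gripper_width: 0.0549
finger_force: 64.1
```

Request:
jog_arm(travel=[[0,0,-30],[0,0,-55],[0,0,-70],[0,0,-76],[0,0,-80],[0,0,-82],[0,0,-82]], rot=[[0,0,0],[0,0,0],[0,0,0],[0,0,0],[0,0,0],[0,0,0],[0,0,0]], claw=[-1,-1,-1,-1,-1,-1,-1])

```text
t: 75.35
position: [0.6093, 0.0585, 0.0843]
eef_rot: [0.001, 0.059, 0.998, 0.0]
ft_force: [-0.4, 0.7, -2.6]
gripper_width: 0.0546
finger_force: 64.1
```

```bash
python3 -c "
from h import *
tcp()"
```

```text
t 75.35 pos [609.3  58.5  84.3] closing 83.2 toolz [ 0.002 -0.    -1.   ] w 54.6 F [-0.4  0.7 -2.6] M [-0.01  0.03  0.01] q [ 0.1   0.55  0.08  1.1  -0.    0.21]
```

Same state as before. I'll set it down, back off, tilt and approach.

Request:
jog_arm(travel=[[0,0,-1],[0,0,-2],[0,0,-3],[0,0,-3.5],[0,0,-3.5]], rot=[[0,0,0],[0,0,0],[0,0,0],[0,0,0],[0,0,0]], claw=[-1,-1,-1,-1,-1])

```text
t: 75.97
position: [0.6095, 0.0589, 0.0817]
eef_rot: [0.001, 0.059, 0.998, 0.0]
ft_force: [-2.4, 1.2, 5.4]
gripper_width: 0.0548
finger_force: 65.0
```

Request:
jog_arm(travel=[[0,0,0],[0,0,1],[0,0,2],[0,0,2],[0,0,30],[0,0,70],[0,0,110],[0,0,128]], rot=[[0,0,0],[0,0,0],[0,0,0],[0,0,0],[0,0,0],[0,0,0],[0,0,0],[0,0,0]], claw=[0,1,1,1,1,1,1,1])

```text
t: 76.97
position: [0.6102, 0.0585, 0.2111]
eef_rot: [0.003, 0.059, 0.998, 0.0]
ft_force: [0.7, 0.5, -0.1]
gripper_width: 0.0854
finger_force: 0.0
```

Request:
jog_arm(travel=[[-25,1,0],[-50,1,0],[-70,1,0],[-84,1,0],[-84,1,0]], rot=[[0,0,0.05],[0,0,0.1],[0,0,0.1],[0,0,0.1],[0,0,0.1]], claw=[1,1,1,1,1])

```text
t: 77.6
position: [0.5243, 0.0594, 0.2084]
eef_rot: [0.0, 0.009, 1.0, -0.0]
ft_force: [1.0, 0.2, 0.0]
gripper_width: 0.0856
finger_force: 0.0
```

Request:
jog_arm(travel=[[0,0,0],[0,0,0],[0,0,0],[0,0,0],[0,0,0],[0,0,0],[0,0,0],[0,0,0]], rot=[[0,-0.14,0],[0,-0.28,0],[0,-0.42,0],[0,-0.56,0],[0,-0.7,0],[0,-0.84,0],[0,-0.95,0],[0,-1.03,0]], claw=[1,1,1,1,1,1,1,1])

```text
t: 78.6
position: [0.5246, 0.0594, 0.2085]
eef_rot: [0.494, 0.008, 0.869, 0.005]
ft_force: [0.6, -1.0, -0.5]
gripper_width: 0.0851
finger_force: 0.0
```

Request:
jog_arm(travel=[[22,0,-30],[40,0,-60],[52,0,-85],[62,0,-103],[70,0,-116],[76,0,-124],[76,0,-124]], rot=[[0,0,0],[0,0,0],[0,0,0],[0,0,0],[0,0,0],[0,0,0],[0,0,0]], claw=[1,1,1,1,1,1,1])

```text
t: 79.47
position: [0.6016, 0.0594, 0.0836]
eef_rot: [0.493, 0.008, 0.87, 0.004]
ft_force: [0.0, -0.6, -0.8]
gripper_width: 0.0856
finger_force: 0.0
```

```bash
python3 - <<'E'
from h import *
tcp()
for n in ("scene","side"):
    p,d,c=shot(n); W=world(d,c); redcaps(n,p,W,.09,.12,(.5,.72))
E
```

```text
t 79.47 pos [601.6  59.4  83.6] closing 89.4 toolz [ 0.857 -0.    -0.515] w 85.6 F [ 0.  -0.6 -0.8] M [0.01 0.84 0.02] q [ 0.17  0.46 -1.03 -0.94 -0.15  0.11]
scene cap [607.2  60.1] size [57.4 56.6] top 0.1038 dash 38.6 n 25 R 0.96
side cap [614.   61.8] size [48.7 62.1] top 0.1029 dash 43.1 n 10 R 0.75
```

Request:
jog_arm(travel=[[4,0,-12],[9,0.5,-22],[14,0.5,-29],[17,0.5,-32],[19.5,0.5,-33.5],[19.5,0.5,-33.5]], rot=[[0,0,0],[0,0,0],[0,0,0],[0,0,0],[0,0,0],[0,0,0]], claw=[1,1,1,1,1,1])

```text
t: 80.32
position: [0.6207, 0.0599, 0.051]
eef_rot: [0.493, 0.008, 0.87, 0.005]
ft_force: [-0.4, 1.0, -0.4]
gripper_width: 0.0852
finger_force: 0.0
```

Request:
jog_arm(travel=[[0,0,0],[0,0,0],[0,0,0],[0,0,0],[0,0,0]], rot=[[0,0,0],[0,0,0],[0,0,0],[0,0,0],[0,0,0]], claw=[0,-0.5,-1,-1,-1], grip_force=50)

```text
t: 80.95
position: [0.6205, 0.0598, 0.0511]
eef_rot: [0.493, 0.008, 0.87, 0.004]
ft_force: [-3.2, -0.7, 4.8]
gripper_width: 0.0553
finger_force: 53.1
```

Request:
jog_arm(travel=[[0,0,20],[0,0,50],[0,0,80],[0,0,100],[0,0,110],[0,0,110],[-5,5,110],[-10,10,110]], rot=[[0,0,0],[0,0.06,0],[0.001,0.18,0],[0.003,0.3,0],[0.005,0.42,0],[0.007,0.54,0],[0.009,0.66,0],[0.01,0.78,0]], claw=[-1,-1,-1,-1,-1,-1,-1,-1])

```text
t: 81.95
position: [0.6101, 0.07, 0.1614]
eef_rot: [0.123, 0.012, 0.992, 0.006]
ft_force: [0.6, 0.3, -2.6]
gripper_width: 0.0554
finger_force: 53.3
```

Request:
jog_arm(travel=[[-18,38,0],[-36,76,0],[-54,114,0],[-72,152,0],[-90,190,0],[-108,228,0],[-126,266,0],[-145,300,0]], rot=[[0.001,0.11,0],[0.003,0.22,0],[0.005,0.33,0],[0.006,0.44,0],[0.008,0.55,0],[0.009,0.66,0],[0.01,0.77,0],[0.01,0.79,0]], claw=[-1,-1,-1,-1,-1,-1,-1,-1])

```text
t: 82.95
position: [0.465, 0.3705, 0.1559]
eef_rot: [-0.27, 0.014, 0.963, 0.004]
ft_force: [0.2, 0.3, -2.4]
gripper_width: 0.0557
finger_force: 53.4
```

```bash
python3 -c "
from h import *
held()"
```

```text
t 82.95 pos [465.  370.5 155.9] closing 88.3 toolz [-0.519  0.015 -0.854] w 55.7 F [ 0.2  0.3 -2.4] M [-0.01 -0.79 -0.02] q [0.53 0.88 0.73 1.9  0.28 0.49]
top plane slope x,y deg [0.25 1.21] height at TCP xy above TCP mm 42.0
base x rel TCP -49.3
y mid rel -2.01480316530811 rect green (array([460.8, 372.3]), array([101. ,  92.2]), 86.7)
```

Request:
jog_arm(travel=[[0,9,-20],[0,9.5,-45],[0,9.5,-70],[0,9.5,-90],[0,9.5,-105],[0,9.5,-113],[0,9.5,-118],[0,9.5,-120]], rot=[[-0.015,0,0],[-0.015,0,0],[-0.015,0,0],[-0.015,0,0],[-0.015,0,0],[-0.015,0,0],[-0.015,0,0],[-0.015,0,0]], claw=[-1,-1,-1,-1,-1,-1,-1,-1])

```text
t: 84.0
position: [0.4657, 0.3795, 0.0409]
eef_rot: [-0.266, 0.015, 0.964, -0.002]
ft_force: [-0.0, -1.1, -2.3]
gripper_width: 0.0552
finger_force: 53.5
```

Request:
jog_arm(travel=[[0,0,-1.5],[0,0,-3],[0,0,-4],[0,0,-4]], rot=[[0,0,0],[0,0,0],[0,0,0],[0,0,0]], claw=[-1,-1,-1,-1])

```text
t: 84.5
position: [0.4654, 0.3794, 0.0367]
eef_rot: [-0.266, 0.015, 0.964, -0.002]
ft_force: [0.9, 0.8, -2.7]
gripper_width: 0.0556
finger_force: 53.5
```

```bash
python3 -c "
from h import *
tcp();lying(.38,.464)"
```

```text
t 84.5 pos [465.4 379.4  36.7] closing 88.4 toolz [-0.513  0.005 -0.858] w 55.6 F [ 0.9  0.8 -2.7] M [-0.03 -0.79  0.06] q [0.55 0.96 0.59 1.67 0.27 0.51]
side top z at mid mm 78.1 slopes deg [-1.  2.] n 294 green x [0.4115 0.488 ] y [0.3518 0.4098]
scene top z at mid mm 79.6 slopes deg [0.4 1. ] n 145 green x [0.4172 0.4902] y [0.3427 0.402 ]
```

Request:
jog_arm(travel=[[0,0,-2],[0,0,-3],[0,0,-4],[0,0,-5],[0,0,-5.5],[0,0,-6],[0,0,-6.3],[0,0,-6.3]], rot=[[-0.015,0,0],[-0.015,0,0],[-0.015,0,0],[-0.015,0,0],[-0.015,0,0],[-0.015,0,0],[-0.015,0,0],[-0.015,0,0]], claw=[-1,-1,-1,-1,-1,-1,-1,-1])

```text
t: 85.6
position: [0.4651, 0.379, 0.0315]
eef_rot: [-0.267, 0.018, 0.964, -0.009]
ft_force: [-2.6, -2.9, 6.5]
gripper_width: 0.0555
finger_force: 54.9
```

```bash
python3 -c "
from h import *
tcp();lying(.38,.464)"
```

```text
t 85.6 pos [465.1 379.   31.5] closing 88.3 toolz [-0.514 -0.009 -0.858] w 55.5 F [-2.6 -2.9  6.5] M [-0.54  0.31  0.26] q [0.55 0.98 0.6  1.67 0.26 0.52]
side top z at mid mm 73.5 slopes deg [0.4 0.8] n 306 green x [0.4115 0.4897] y [0.3522 0.4095]
scene top z at mid mm 74.5 slopes deg [0.8 0.3] n 125 green x [0.4169 0.4922] y [0.3435 0.4009]
```

Seated within about 1 mm. I'll release, retreat and look at everything.

Request:
jog_arm(travel=[[0,0,0],[0,0,0],[0,0,0],[6,0,10],[18,0,30],[36,0,60],[40,-10,100],[20,-50,130]], rot=[[0,0,0],[0,0,0],[0,0,0],[0,0,0],[0,0,0],[0,0,0],[0,0,0],[0,0,0]], claw=[-0.2,0.4,0.7,0.8,0.8,1,1,1])

```text
t: 86.7
position: [0.4876, 0.3308, 0.1598]
eef_rot: [-0.265, 0.016, 0.964, -0.008]
ft_force: [0.4, 0.0, -0.6]
gripper_width: 0.0855
finger_force: 0.0
```

Request:
jog_arm(travel=[[0,-40,10],[0,-80,20],[0,-120,30],[0,-160,40],[0,-200,50],[0,-240,60],[0,-280,60],[0,-300,60]], rot=[[0,-0.06,0],[0,-0.13,0],[0,-0.2,0],[0,-0.27,0],[0,-0.34,0],[0,-0.41,0],[0,-0.5,0],[0,-0.5,0]], claw=[1,1,1,1,1,1,1,1])

```text
t: 87.7
position: [0.4845, 0.0276, 0.2222]
eef_rot: [-0.018, 0.02, 1.0, -0.004]
ft_force: [0.1, 0.4, 0.4]
gripper_width: 0.0856
finger_force: 0.0
```

```bash
python3 - <<'E'
from h import *
tcp();lying(.38,.464);lying(.265,.462);lying(.15,.46)
a,_,_=shot("scene");b,_,_=shot("side")
cv2.imwrite("pics/fin.png",np.vstack([cv2.resize(a[70:350,100:500],(800,300*800//800)),cv2.resize(b[120:340,120:480],(800,300))])[...,::-1])
E
```

```text
t 87.7 pos [484.5  27.6 222.2] closing 87.7 toolz [-0.036 -0.008 -0.999] w 85.6 F [0.1 0.4 0.4] M [ 0.05 -0.06  0.06] q [ 0.06  0.25 -0.01  1.35 -0.01  0.1 ]
side top z at mid mm 73.2 slopes deg [-0.2  1.3] n 296 green x [0.4122 0.4895] y [0.3546 0.4096]
scene top z at mid mm 73.8 slopes deg [-0.8  0.5] n 132 green x [0.4182 0.4826] y [0.3506 0.3995]
side top z at mid mm 73.2 slopes deg [ 0.4 -0.1] n 273 green x [0.4105 0.4894] y [0.2414 0.295 ]
scene top z at mid mm 73.8 slopes deg [0.4 1.1] n 155 green x [0.4154 0.4807] y [0.2354 0.2875]
side top z at mid mm 72.1 slopes deg [0.4 0.2] n 214 green x [0.4086 0.4866] y [0.1267 0.1811]
scene top z at mid mm 73.6 slopes deg [-0.6  0.3] n 176 green x [0.4152 0.4786] y [0.1208 0.1711]
```

View pics/fin.png

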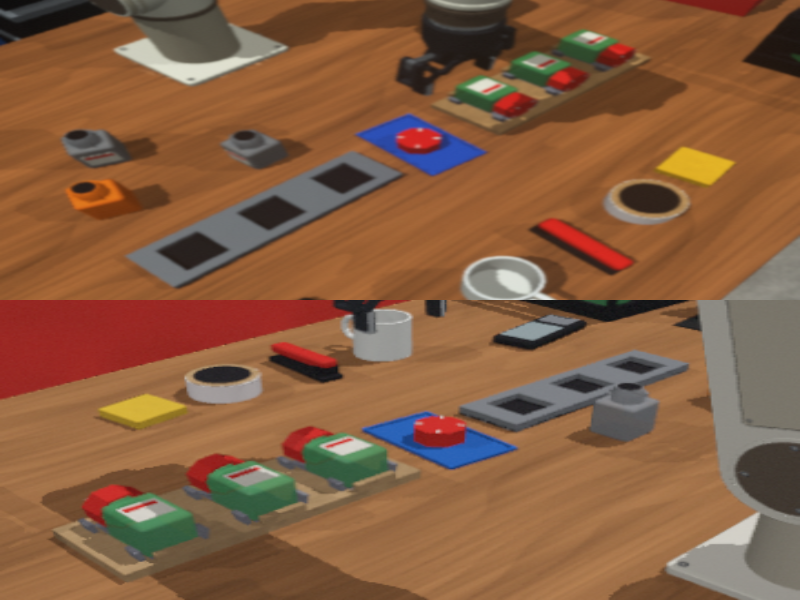

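All three closed bottles lie level in their cradles at (490,97), (545,70) and (595,46). The spare cap is flat in the dish at (418,140), and the other things are where they were.

```bash
python3 -c "
from h import *
print(ctrl.sign_off())"
```

```text
the job is handed in; nothing more can be done
None
```

All three green bottles are capped and screwed fully home, each lies level in its own cradle, the spare cap is flat in the blue tray, nothing else was disturbed, and the job is handed in at about 88 s.

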